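# Unstack a power-supply kit into its kitting trays

## Robot

A 6-joint arm with a two-finger parallel gripper is mounted at the origin on the work surface. World frame = base frame: x ahead of the robot, y to its left, z up, the work surface at z = 0. Lengths are in m, angles in rad, forces in N, time in s.
With the tool pointing down it reaches from about 0.325 to 0.9 m from the base axis. Payload 6.1 kg.
Tool frame: the origin (TCP) lies between the finger pads; the fingertips stand 14 mm ahead of it and the grasp point (between the pads) lies 5 mm behind it (robot.tcp_to_tips is the distance from the TCP to the fingertips, in m); z points along the fingers, y is the line along which they close (so a half turn about z gives the same grasp; the last joint's range is limited). The gripper opens to 85 mm and grips with 20 to 120 N. Pads are 22 mm wide; open, the fingers measure 114 mm over their backs; the gripper's body (76 mm by 85 mm) begins 54 mm behind the grasp point. The pads swing forward as they close: fully open they stand 13 mm farther back than shut.
Start: joints at [1.083, 0.22, 1.526, -0, 1.395, -0.126], TCP at [0.221, 0.585, 0.245] pointing down, gripper open.
Joint ranges: [-2.98, 2.98], [-0.91, 2.08], [0.09, 2.57], [-1.24, 4.39], [0.2, 2.65], [-2.68, 2.68]. Speed limits (rad/s): [2.57, 2.57, 3.01, 3.14, 3.14, 3.14].

## Interface

Orientations are given as [roll, pitch, yaw] about the fixed x, y, z axes, in that order (R = Rz(yaw) Ry(pitch) Rx(roll)).
In Python, from rig import robot gives the robot as it stands.
- The arm moves only by the tool step_arm, never from a script. Its argument "plan" is a list of rows, each a list of 3 entries, a list of its own where there are three numbers: the shift along the world's x, y, z each as a share of 8 cm, from -1 to 1, then the turn, a rotation vector about the world's x, y, z each as a share of pi rad, from -1 to 1, then the opening, from -1 (shut) to 1 (fully open). A call has exactly 8 rows; each row shifts and turns the commanded pose from where the row before left it; what a row does not reach is not made up. A row lasts 1/12 s, in which the tool goes at most 41.7 mm and 7.16 degrees, less where a joint would pass 70% of its speed; a pose out of reach is approached as far as the arm can. A call with a number of a shift or a turn outside -1 to 1 is refused whole. A call with a gripper value outside its range is refused whole. The fingers move at their own pace and stop on an object; "grip_force" is the grip in N (left out, the last holds). Time passes only in rows, so rows that do not move let the fingers close, or fill a call up. It gives the time, the measured TCP pose, the force, the opening and the grip force at its end, in the units of the state.
- robot.get_obs(): the state, without advancing time (a new reading comes with each control period).
- robot.snapshot(name): name is "scene" or "top" or "wrist"; returns (picture, depth): 480x640x3 uint8, blue, green, red; 480x640 float32, m along the optical axis (not along the pixel's ray), 0 where there is no reading.
- robot.calibration(name): a dict with "intrinsics" (3x3 intrinsics, pixels), "distortion" ([k1, k2, p1, p2, k3] as OpenCV has them; the pictures are not rectified), "eye" and "orientation" of the camera in the world; the wrist camera has in their place "tool_from_camera" (4x4, takes a point from camera to tool coordinates, whose origin is the TCP and whose axes are the flange's). Camera axes: x right, y up, looking along -z (the intrinsics and any distortion apply to the point x, -y, -z); pixel columns grow to the right and rows downward; lengths in m; the calibration is good to about 2 mm. A picture is of the moment at which its call begins: read the wrist's pose just before it. calibration takes no time and is no camera call.
- robot.hand_in(): hands the job in; it is judged then, once.
The state is a dict: "time": time; "q": joint angles; "qvel": joint speeds; "joint_torque": joint torques, N m; "tcp_pos": TCP position; "orientation": TCP orientation; "contact_force": force on the tool from outside, world axes, zero at the start; "moment": the same for the moment, N m; "grip_width": opening from 0.0 (shut) to 1.0 (fully open); "gripper_force": force on a finger pad.
Only numpy, scipy, OpenCV 4.12 (cv2) and the standard library are available. Lean on these libraries where they do the work, as an engineer would, in place of code of your own. Each camera call takes 0.05 s, during which the arm holds its last target. There are 200 camera calls.

## Task

A power-supply kit has been handed over as a stack on the soldering bench. Take it apart from the top down, one part at a time, and set each part gently, right way up and flat on the floor of the tray made for its shape: relay in the small oblong tray, toroidal transformer in the round tray, heatsink in the square tray, enclosure in the large oblong tray. Let go of everything, and leave the solder reel and the tip-cleaner pot where they stand.

Things in the scene. Friction and masses are not known exactly. Their poses are not given: they have to be found in the camera images.
- relay: Relay, a white plastic block with a dark band round its foot, 36 (own x) x 22 (own y) x 24 mm high, 30 to 50 g; on top of the stack. Origin at the centre of its underside, z up.
- transformer: Toroidal transformer, a squat copper-wound cylinder 48 mm in diameter, 26 mm high (the last 1 mm is a steel disc of 32 mm on its top), 0.15 to 0.26 kg; second from the top, under the relay. Origin at the centre of its underside, z up.
- heatsink: Black finned heatsink, 58 x 58 x 26 mm high, fins upward and running along its own x, all four sides can be gripped; 0.1 to 0.2 kg; third from the top. Origin at the centre of its underside, z up.
- enclosure: Bare aluminium enclosure, a closed box 112 (own x) x 66 (own y) x 30 mm high, 0.2 to 0.4 kg; bottom of the stack, standing on the bench. Origin at the centre of its underside, z up. The stack is 106 mm high, its parts centred on each other within about 3 mm; the heatsink is turned by a few degrees on the enclosure, the relay may be turned any way.
- tray_small: Fixed. Plain grey plastic, origin at the centre of its underside, floor 3 mm above the origin (and the bench), rim top 10 mm above the bench, walls 5 mm thick, z up. Small oblong tray for the relay, inside 52 (own x) x 38 (own y) mm.
- tray_round: Fixed. Plain grey plastic, origin at the centre of its underside, floor 3 mm above the origin (and the bench), rim top 10 mm above the bench, walls 5 mm thick, z up. Round tray for the transformer, inside diameter 64 mm.
- tray_square: Fixed. Plain grey plastic, origin at the centre of its underside, floor 3 mm above the origin (and the bench), rim top 10 mm above the bench, walls 5 mm thick, z up. Square tray for the heatsink, inside 74 x 74 mm, sides along its own x and y.
- tray_large: Fixed. Plain grey plastic, origin at the centre of its underside, floor 3 mm above the origin (and the bench), rim top 10 mm above the bench, walls 5 mm thick, z up. Large oblong tray for the enclosure, inside 128 (own x) x 82 (own y) mm.
- reel: Solder reel standing on end, red flanges 60 mm in diameter, 42 mm high, loose, to be left where it stands. Origin at the centre of its underside.
- tip_cleaner: Soldering-tip cleaner, a black round pot 62 mm in diameter at the foot, filled with brass wool, 40 mm high, loose, to be left where it stands. Origin at the centre of its underside.
Mind the look-alikes: they are no part of the job. What is shaped like the enclosure but purple or red is not meant. What is shaped like the heatsink but green or red is not meant.

How it is judged:
By the outcome, as a careful person would: the job done as asked, in the order asked, and still so for the second after the job is handed in, with the robot touching nothing.
It also fails if it takes over 120 s, if anything falls off the work surface, if the arm or the gripper's body presses on something with over 40 N, if the wrist force passes 120 N, or if a joint passes its speed limit or range.

## Working session

There is one attempt and no reset: what is moved stays moved. The work goes in short steps, Python scripts to look and compute and a tool call to move; the robot and the scene stay as the last step left them, time stands still between calls to the robot, and variables do not carry over. Pictures are saved under pics/ and viewed, at most 14 in all, crops included, and the job is handed in when it is done.

Besides the shell and the picture viewer there is one more tool, called after "Emit:" as name(argument=value, ...), one argument or row to a line, values as JSON. step_arm: Moves the arm, as the interface text tells. Its arguments: {"type":"object","properties":{"plan":{"type":"array","items":{"type":"array"}},"grip_force":{"type":"number"}},"required":["plan"]}

```bash
ls; mkdir -p pics
cat > h.py <<'E'
import numpy as np, cv2
from rig import robot
from scipy.spatial.transform import Rotation as R
def cloud(name):
    o=robot.get_obs(); c=robot.calibration(name); p,d=robot.snapshot(name)
    K=np.array(c["intrinsics"],float); D=np.array(c["distortion"],float)
    v,u=np.mgrid[0:480,0:640]
    n=cv2.undistortPoints(np.stack([u,v],-1).reshape(-1,1,2).astype(float),K,D).reshape(480,640,2)
    P=np.stack([n[...,0]*d,-n[...,1]*d,-d],-1)
    if name=="wrist":
        T=np.array(c["tool_from_camera"]); P=P@T[:3,:3].T+T[:3,3]
        P=P@R.from_euler("xyz",o["orientation"]).as_matrix().T+np.array(o["tcp_pos"])
    else:
        q=np.array(c["orientation"]); M=q if q.shape==(3,3) else R.from_euler("xyz",q).as_matrix()
        P=P@M.T+np.array(c["eye"])
    P[d==0]=np.nan
    return p,P
E
python3 - <<'E'
from h import *
print(robot.get_obs())
for n in("scene","top"):
    c=robot.calibration(n);print(n,c)
    p,P=cloud(n);cv2.imwrite(f"pics/{n}0.png",p);np.save(f"/tmp/{n}.npy",P)
    z=P[...,2];print(np.nanpercentile(z,[1,10,50,90,99]))
print(robot.tcp_to_tips)
E
```

```text
pics
{'time': 0.0, 'q': array([ 1.08287564e+00,  2.21241305e-01,  1.52760910e+00, -2.27257978e-05,
        1.39467052e+00, -1.26115446e-01]), 'qvel': array([-8.85858295e-04, -9.10461682e-04,  1.08006115e-03,  9.92120229e-05,
        1.19340352e-03, -1.40690244e-03]), 'joint_torque': array([-1.54073055e-03, -4.96898532e+01, -3.89395094e+01, -3.53258365e-04,
        1.11202133e-02,  8.42337698e-06]), 'tcp_pos': array([0.2209774 , 0.58402304, 0.24419086]), 'orientation': array([-3.13967689e+00, -2.20351064e-04,  2.77979121e+00]), 'contact_force': array([-1.04223986, -0.3866405 ,  0.33682955]), 'moment': array([0.00975474, 0.02556768, 0.04238178]), 'gripper_force': 0.0, 'grip_width': 1.0020467367633563}
scene {'intrinsics': array([[520.72973113,   0.        , 317.34509692],
       [  0.        , 520.72973113, 243.77540785],
       [  0.        ,   0.        ,   1.        ]]), 'distortion': array([-0.04164471,  0.        ,  0.        ,  0.        ,  0.        ]), 'eye': array([ 1.00272269, -0.28115978,  0.89678362]), 'orientation': array([ 0.59182006, -0.00852427,  1.00778112])}
[-7.54284467e-01 -6.17879866e-01  4.14396961e-04  4.27602446e-02
  2.33498922e-01]
top {'intrinsics': array([[574.47597926,   0.        , 316.37028316],
       [  0.        , 574.47597926, 246.98961796],
       [  0.        ,   0.        ,   1.        ]]), 'distortion': array([-0.04576244,  0.        ,  0.        ,  0.        ,  0.        ]), 'eye': array([0.29072715, 0.01825584, 1.17058268]), 'orientation': array([ 0.2201449 ,  0.00473929, -1.50283431])}
[-7.57130986e-01 -7.46026560e-01  4.63102818e-04  3.13548848e-02
  1.68217760e-01]
0.014
```

View pics/scene0.png

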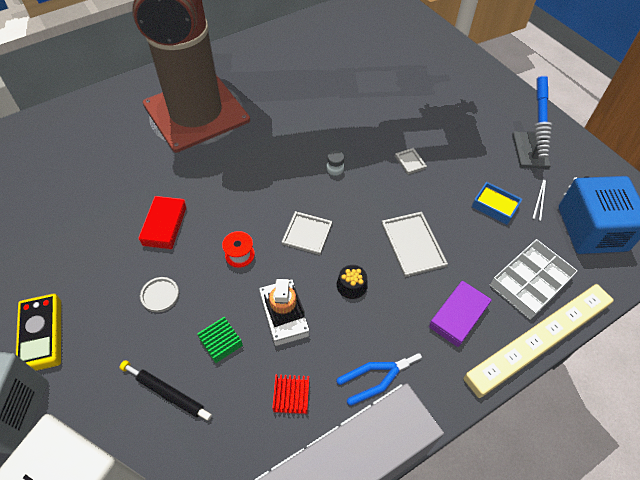

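View pics/top0.png

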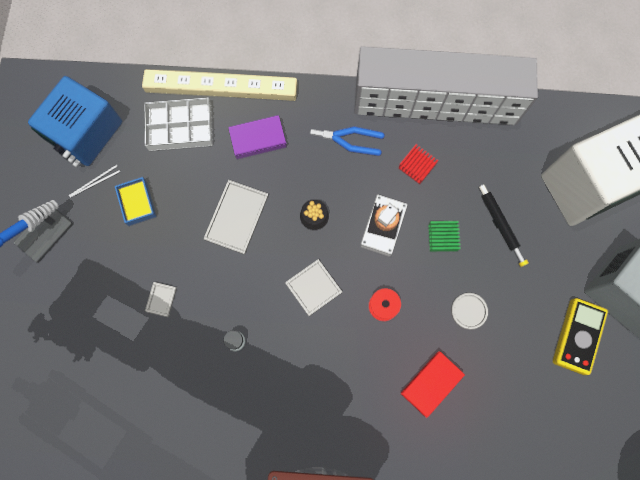

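The top view shows these:
- **Stack:** (385,222).
- **Trays:** large (237,216), square (314,287), small (161,299), round (470,311).
- **To leave alone:** reel (385,304) and cleaner (314,214).
- **Look-alikes:** enclosure-shaped purple (258,137) and red (433,384); heatsink-shaped green (445,236) and red (419,164). None of these is in the stack. The bare aluminium box and black heatsink are the ones under the relay.

Run:
```python
from h import *
P=np.load("/tmp/top.npy");p=cv2.imread("pics/top0.png").astype(int)
z=P[...,2]; g=p.min(2); sat=p.max(2)-g
def fit(name,c,r,m):
    v,u=np.mgrid[0:480,0:640]
    k=m&(abs(u-c[0])<r)&(abs(v-c[1])<r)
    n,l,s,_=cv2.connectedComponentsWithStats(k.astype(np.uint8)); 
    i=1+np.argmax(s[1:,4]); q=P[l==i]
    (cx,cy),(w,h),a=cv2.minAreaRect((q[:,:2]*1000).astype(np.float32))
    if w<h: w,h,a=h,w,a-90
    print(name,"c",round(cx,1),round(cy,1),"wh",round(w,1),round(h,1),"ang",round(a,1),"z",np.percentile(q[:,2],[5,50,95]).round(4),"reach",round(np.hypot(cx,cy)))
lit=(g>110)&(sat<40)&(z<.03)
fit("small",(161,299),26,(g>70)&(sat<40)&(z<.02))
fit("round",(470,311),28,lit)
fit("square",(314,287),36,lit)
fit("large",(237,216),45,lit)
for nm,a,b in (("relay",.09,.12),("trafo",.07,.0875),("heats",.045,.062),("encl",.022,.036)): fit(nm,(385,222),50,(z>a)&(z<b))
fit("reel",(385,304),25,z>.03);fit("cleaner",(314,214),25,z>.015)
fit("green",(445,236),25,z>.01);fit("purple",(258,137),40,z>.015)
im=cv2.imread("pics/top0.png")[180:265,340:470]
a=cv2.resize(im,None,fx=5,fy=5,interpolation=2);cv2.imwrite("pics/stack.png",a)
```

```text
small c 421.5 353.7 wh 109.0 105.4 ang -85.2 z [-0.0029  0.0014  0.0101] reach 550
round c 438.6 -279.4 wh 77.3 72.7 ang -87.0 z [-0.0005  0.004   0.0117] reach 520
square c 467.1 43.1 wh 88.1 86.9 ang 40.0 z [-0.0003  0.0041  0.0116] reach 469
large c 607.5 216.3 wh 143.8 97.7 ang -16.3 z [-0.0006  0.0037  0.0114] reach 645
relay c 601.7 -93.8 wh 36.1 22.3 ang -35.9 z [0.0947 0.1056 0.1089] reach 609
trafo c 601.2 -94.0 wh 46.6 44.5 ang 58.8 z [0.0729 0.0801 0.0849] reach 609
heats c 599.9 -120.9 wh 57.4 3.2 ang -12.0 z [0.0493 0.0551 0.0598] reach 612
encl c 603.5 -94.8 wh 111.6 66.3 ang -15.6 z [0.0264 0.0303 0.0339] reach 611
reel c 438.9 -102.7 wh 60.3 58.0 ang -2.4 z [0.0388 0.0425 0.0459] reach 451
cleaner c 616.3 50.5 wh 54.5 54.3 ang -35.9 z [0.0193 0.0367 0.042 ] reach 618
green c 588.7 -220.0 wh 57.7 57.7 ang 5.4 z [0.0121 0.0233 0.0289] reach 628
purple c 781.9 185.1 wh 112.6 69.4 ang -71.8 z [0.0232 0.03   0.0339] reach 803
```

View pics/stack.png

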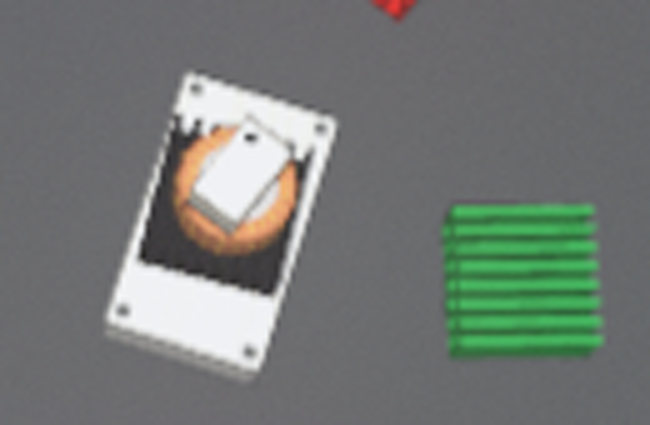

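The crop confirms the stack: white relay on the copper toroid, on the black heatsink, on the bare aluminium box. Sizes and heights match the task. I'll move over the stack now.

Emit:
step_arm(
  plan=[
    [[0.2, -0.35, 0.03], [0, 0, -0.0035], 1],
    [[0.2, -0.35, 0.03], [0, 0, -0.0035], 1],
    [[0.2, -0.35, 0.03], [0, 0, -0.0035], 1],
    [[0.2, -0.35, 0.03], [0, 0, -0.0035], 1],
    [[0.2, -0.35, 0.03], [0, 0, -0.0035], 1],
    [[0.2, -0.35, 0.03], [0, 0, -0.0035], 1],
    [[0.2, -0.35, 0.03], [0, 0, -0.0035], 1],
    [[0.2, -0.35, 0.03], [0, 0, -0.0035], 1],
  ],
  grip_force=30,
)

```text
time: 0.77
tcp_pos: [0.3494, 0.359, 0.2642]
orientation: [-3.141, -0.0, 2.692]
contact_force: [0.8, -0.3, -0.6]
grip_width: 1.002
gripper_force: 0.0
```

Emit:
step_arm(
  plan=[
    [[0.2, -0.35, 0], [0, 0, -0.0035], 1],
    [[0.2, -0.35, 0], [0, 0, -0.0035], 1],
    [[0.2, -0.35, 0], [0, 0, -0.0035], 1],
    [[0.2, -0.35, 0], [0, 0, -0.0035], 1],
    [[0.2, -0.35, 0], [0, 0, -0.0035], 1],
    [[0.2, -0.35, 0], [0, 0, -0.0035], 1],
    [[0.2, -0.35, 0], [0, 0, -0.0035], 1],
    [[0.2, -0.35, 0], [0, 0, -0.0035], 1],
  ],
)

```text
time: 1.43
tcp_pos: [0.4775, 0.135, 0.2642]
orientation: [-3.141, -0.0, 2.603]
contact_force: [-0.6, -0.1, -0.1]
grip_width: 1.0
gripper_force: 0.0
```

Emit:
step_arm(
  plan=[
    [[0.2, -0.35, 0], [0, 0, -0.0035], 1],
    [[0.2, -0.35, 0], [0, 0, -0.0035], 1],
    [[0.2, -0.35, 0], [0, 0, -0.0035], 1],
    [[0.2, -0.35, 0], [0, 0, -0.0035], 1],
    [[0.2, -0.35, 0], [0, 0, -0.0035], 1],
    [[0.2, -0.35, 0], [0, 0, -0.0035], 1],
    [[0.1, -0.25, 0], [0, 0, -0.0035], 1],
    [[0, 0, 0], [0, 0, -0.0035], 1],
  ],
)

```text
time: 2.1
tcp_pos: [0.582, -0.0554, 0.2636]
orientation: [-3.14, 0.0, 2.512]
contact_force: [-0.5, 1.3, -0.4]
grip_width: 0.999
gripper_force: 0.0
```

```bash
cat >> h.py <<'E'
def rect(P,k,name,big=True):
    n,l,s,_=cv2.connectedComponentsWithStats((k&np.isfinite(P[...,2])).astype(np.uint8))
    q=P[l==1+np.argmax(s[1:,4])]
    (cx,cy),(w,h),a=cv2.minAreaRect((q[:,:2]*1000).astype(np.float32))
    if w<h: w,h,a=h,w,a-90
    print(name,"c",round(cx,1),round(cy,1),"wh",round(w,1),round(h,1),"ang",round(a,1),"z",np.percentile(q[:,2],[5,50,95]).round(4))
def near(P,x,y,r): return np.hypot(P[...,0]-x,P[...,1]-y)<r
def st():
    o=robot.get_obs(); print("t",round(o["time"],2),"tcp",np.round(o["tcp_pos"]*1000,1),"ypr",np.degrees(o["orientation"]).round(2),"F",o["contact_force"].round(1),"w",round(o["grip_width"]*85,1),"gf",round(o["gripper_force"],1))
E
python3 - <<'E'
from h import *
st()
p,P=cloud("wrist");cv2.imwrite("pics/w1.png",p);z=P[...,2]
for nm,a,b in (("relay",.098,.115),("trafo",.07,.0875),("heats",.045,.06),("encl",.022,.036)): rect(P,(z>a)&(z<b)&near(P,.602,-.094,.08),nm)
for f,im in(("top",None),("scene",None)):
    P=np.load(f"/tmp/{f}.npy");p=cv2.imread(f"pics/{f}0.png").astype(int);z=P[...,2];g=p.min(2);sat=p.max(2)-g
    for nm,x,y,r in(("small",.4215,.3537,.045),("round",.4386,-.2794,.05),("square",.467,.043,.07),("large",.6075,.2163,.1)):
        rect(P,(g>(90 if nm=="small" else 105))&(sat<40)&(z<.03)&near(P,x,y,r),f+" "+nm)
E
```

```text
t 2.1 tcp [582.  -55.4 263.6] ypr [-1.7991e+02  1.0000e-02  1.4390e+02] F [-0.5  1.3 -0.4] w 84.9 gf 0.0
relay c 601.0 -92.6 wh 36.2 22.1 ang -34.9 z [0.1033 0.1062 0.1074]
trafo c 601.0 -92.2 wh 47.8 42.4 ang 51.2 z [0.0743 0.081  0.0832]
heats c 609.3 -65.9 wh 57.8 3.2 ang -11.4 z [0.0473 0.056  0.0572]
encl c 601.8 -93.5 wh 112.3 66.7 ang -14.6 z [0.0284 0.0303 0.0318]
top small c 425.3 349.3 wh 82.9 79.1 ang 11.4 z [-0.0021  0.0034  0.0122]
top round c 438.8 -278.4 wh 82.5 75.9 ang -67.7 z [-0.0008  0.0039  0.0117]
top square c 467.7 43.8 wh 138.1 137.3 ang -85.9 z [-0.0024  0.0023  0.0105]
top large c 607.4 216.2 wh 198.8 198.7 ang 49.0 z [-0.0029  0.0018  0.0096]
scene small c 425.1 348.5 wh 84.5 77.1 ang 15.3 z [-0.0012  0.0036  0.0118]
scene round c 433.1 -277.2 wh 80.6 75.0 ang 8.9 z [0.0003 0.0038 0.0111]
scene square c 459.8 43.4 wh 95.6 88.9 ang -49.9 z [0.0007 0.0042 0.0114]
scene large c 599.3 216.8 wh 147.2 95.8 ang -15.6 z [0.0009 0.0041 0.0116]
```

View pics/w1.png

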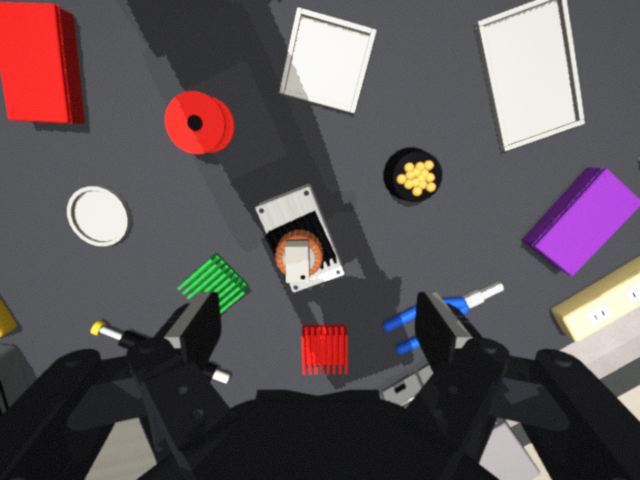

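The wrist view shows the relay at (298,262) on the toroid, with the trays clear at (98,216), (328,60) and (535,75). Both cameras agree on the relay to within 1.3 mm, so I'll descend partway with the fingers partly closed.

Emit:
step_arm(
  plan=[
    [[0.06, -0.12, -0.2], [0, 0, 0.001], 0],
    [[0.06, -0.12, -0.2], [0, 0, 0.001], 0],
    [[0.06, -0.12, -0.2], [0, 0, 0.001], 0],
    [[0.06, -0.11, -0.2], [0, 0, 0.001], 0],
    [[0, 0, -0.25], [0, 0, 0], -0.1],
    [[0, 0, -0.25], [0, 0, 0], -0.1],
    [[0, 0, -0.25], [0, 0, 0], -0.1],
    [[0, 0, -0.15], [0, 0, 0], -0.1],
  ],
)

```text
time: 2.82
tcp_pos: [0.5987, -0.0875, 0.1257]
orientation: [-3.141, -0.004, 2.53]
contact_force: [-0.8, 0.2, -0.5]
grip_width: 0.451
gripper_force: 0.0
```

Run:
```python
from h import *
st();o=robot.get_obs()
p,P=cloud("wrist");cv2.imwrite("pics/w2.png",p)
M=R.from_euler("xyz",o["orientation"]).as_matrix()
T=(P-o["tcp_pos"])@M
k=(abs(T[...,1])<.06)&(abs(T[...,0])<.02)&(T[...,2]>-.1)
for s in(-1,1):
  for a,b in((12,16),(16,20),(20,25),(25,30),(30,36),(36,45)):
    q=T[k&(T[...,1]*s>a/1000)&(T[...,1]*s<b/1000)&(P[...,2]>.09)]
    if len(q)>5: print(s,a,b,len(q),(np.percentile(q[:,2],[50,95,99])*1000).round(1))
t,P=cloud("top");cv2.imwrite("pics/t2.png",t)
T=(P-o["tcp_pos"])@M
k=(abs(T[...,1])<.06)&(abs(T[...,0])<.02)
z=P[...,2]
```

```text
t 2.82 tcp [598.7 -87.5 125.7] ypr [-179.95   -0.22  144.93] F [-0.8  0.2 -0.5] w 38.3 gf 0.0
-1 12 16 1865 [-70.8  20.1  26.4]
-1 16 20 2896 [-60.2   2.5   9.5]
-1 20 25 2931 [-60.   -4.9   5. ]
-1 25 30 1700 [-73.2  -4.5   3.4]
-1 30 36 1033 [-41.1  -6.7   2. ]
-1 36 45 4419 [-45.3 -37.  -32.1]
1 12 16 1457 [-73.7 -60.6 -58.7]
1 16 20 2093 [-69.   -7.9   7.3]
1 20 25 3560 [-55.    0.7   8. ]
1 25 30 2128 [-64.   -6.9   3.5]
1 30 36 1155 [-40.9  -2.3   3.5]
1 36 45 3429 [-43.7 -35.  -31.1]
```

View pics/w2.png

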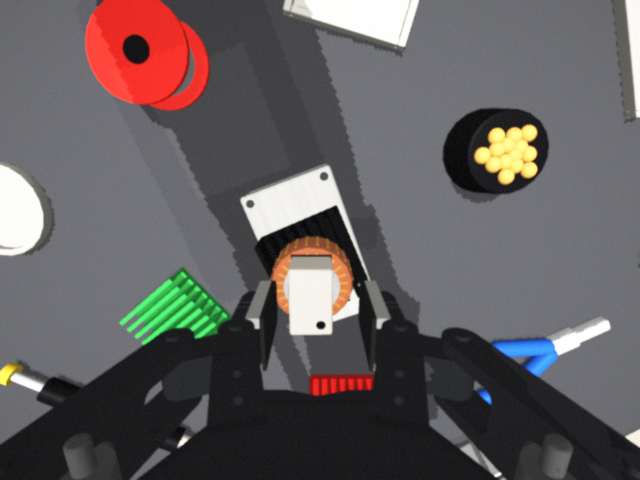

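At 38 mm opening the tips are about 9 mm ahead of the TCP. The relay lies between the pads, slightly off-centre (311 against a pad midpoint of 318). I'll correct that, go lower and re-measure.

Emit:
step_arm(
  plan=[
    [[0.015, -0.035, 0], [0, 0, 0], -0.1],
    [[0.015, -0.035, 0], [0, 0, 0], -0.1],
    [[0, 0, -0.06], [0, 0, 0], -0.1],
    [[0, 0, -0.06], [0, 0, 0], -0.1],
    [[0, 0, -0.05], [0, 0, 0], -0.1],
    [[0, 0, -0.05], [0, 0, 0], -0.1],
    [[0, 0, -0.05], [0, 0, 0], -0.1],
    [[0, 0, 0], [0, 0, 0], -0.1],
  ],
)

```text
time: 3.58
tcp_pos: [0.602, -0.0944, 0.1056]
orientation: [-3.141, -0.002, 2.528]
contact_force: [-0.6, 0.3, 0.3]
grip_width: 0.447
gripper_force: 0.0
```

Run:
```python
from h import *
st()
p,P=cloud("wrist");z=P[...,2];g=p.min(2)
rect(P,(z>.1)&(z<.112)&(g>90)&near(P,.602,-.094,.03),"relay")
rect(P,(z>.07)&(z<.0875)&near(P,.602,-.094,.04),"trafo")
p,P=cloud("top");z=P[...,2]
```

```text
t 3.58 tcp [602.  -94.4 105.6] ypr [-1.7996e+02 -1.1000e-01  1.4487e+02] F [-0.6  0.3  0.3] w 38.0 gf 0.0
relay c 601.3 -92.8 wh 37.2 22.0 ang -34.7 z [0.1045 0.1063 0.1073]
trafo c 601.3 -92.6 wh 47.6 43.5 ang 56.6 z [0.0733 0.081  0.0833]
```

Emit:
step_arm(
  plan=[
    [[-0.005, 0.015, -0.01], [0, 0, 0], -0.1],
    [[0, 0, 0], [0, 0, 0], -0.3],
    [[0, 0, 0], [0, 0, 0], -0.4],
    [[0, 0, 0], [0, 0, 0], -0.6],
    [[0, 0, 0], [0, 0, 0], -1],
    [[0, 0, 0], [0, 0, 0], -1],
    [[0, 0, 0], [0, 0, 0], -1],
    [[0, 0, 0], [0, 0, 0], -1],
  ],
  grip_force=30,
)

```text
time: 4.35
tcp_pos: [0.6027, -0.0935, 0.1064]
orientation: [3.141, 0.001, 2.528]
contact_force: [-0.4, 0.6, 1.1]
grip_width: 0.251
gripper_force: 30.4
```

Emit:
step_arm(
  plan=[
    [[0, 0, 0], [0, 0, 0], -1],
    [[0, 0, 0.03], [0, 0, 0], -1],
    [[0, 0, 0.06], [0, 0, 0], -1],
    [[0, 0, 0.12], [0, 0, 0], -1],
    [[0, 0, 0.25], [0, 0, 0], -1],
    [[0, 0, 0.3], [0, 0, 0], -1],
    [[0, 0, 0.3], [0, 0, 0], -1],
    [[0, 0, 0.2], [0, 0, 0], -1],
  ],
)

```text
time: 5.02
tcp_pos: [0.6033, -0.0937, 0.2104]
orientation: [3.141, 0.003, 2.528]
contact_force: [1.1, 0.2, -0.2]
grip_width: 0.25
gripper_force: 30.1
```

Run:
```python
from h import *
st()
p,P=cloud("wrist");z=P[...,2];cv2.imwrite("pics/w3.png",p)
p=p.astype(int);g=p.min(2);sat=p.max(2)-g
for nm,x,y,r in(("small",.4215,.3537,.05),("round",.4386,-.2794,.06),("square",.467,.043,.08),("large",.6075,.2163,.1)):
    try: rect(P,(g>135)&(sat<40)&(z<.03)&near(P,x,y,r),nm)
    except Exception as e: print(nm,"none")
rect(P,(z>.07)&(z<.09)&near(P,.602,-.094,.04),"trafo")
for nm,r in(("top",0),):
    p,P=cloud(nm); z=P[...,2]; p=p.astype(int);g=p.min(2);sat=p.max(2)-g
    cv2.imwrite("pics/t3.png",p.astype(np.uint8))
    for t in(115,130,150): rect(P,(g>t)&(sat<40)&(z<.03)&near(P,.4215,.3537,.055),f"small{t}")
    for t in(115,130): rect(P,(g>t)&(sat<40)&(z<.03)&near(P,.467,.043,.08),f"sq{t}")
```

```text
t 5.02 tcp [603.3 -93.7 210.4] ypr [1.7994e+02 1.7000e-01 1.4487e+02] F [ 1.1  0.2 -0.2] w 21.2 gf 30.1
small none
round c 436.2 -281.3 wh 82.7 76.0 ang 55.4 z [0.0021 0.0037 0.0108]
square c 474.5 30.3 wh 86.8 52.5 ang 40.1 z [0.0023 0.0038 0.0111]
large c 621.5 208.1 wh 101.6 89.9 ang -16.2 z [0.0023 0.0038 0.0107]
trafo c 600.9 -92.7 wh 48.3 42.9 ang 57.3 z [0.0778 0.0817 0.0832]
small115 c 420.2 354.9 wh 64.1 53.5 ang -9.5 z [-0.0003  0.005   0.0127]
small130 c 420.1 354.6 wh 62.9 53.0 ang -9.5 z [0.0001 0.0051 0.0127]
small150 c 420.5 354.2 wh 61.9 52.4 ang -9.6 z [0.0005 0.0051 0.0128]
sq115 c 486.2 69.1 wh 96.3 46.9 ang -23.3 z [-0.      0.0043  0.0123]
sq130 c 486.2 69.1 wh 96.3 46.9 ang -23.3 z [0.     0.0044 0.0124]
```

The relay is held at 21 mm width. The small tray is at (420,354.5) mm, angle -9.5°, with an outer size of about 62x50. I'll carry the relay there.

Emit:
step_arm(
  plan=[
    [[-0.07, 0.17, 0], [0, 0, 0.009], -1],
    [[-0.14, 0.34, 0], [0, 0, 0.009], -1],
    [[-0.14, 0.35, 0], [0, 0, 0.009], -1],
    [[-0.14, 0.35, 0], [0, 0, 0.009], -1],
    [[-0.14, 0.35, 0], [0, 0, 0.009], -1],
    [[-0.14, 0.35, 0], [0, 0, 0.009], -1],
    [[-0.14, 0.35, 0], [0, 0, 0.009], -1],
    [[-0.14, 0.35, 0], [0, 0, 0.009], -1],
  ],
)

```text
time: 5.78
tcp_pos: [0.5159, 0.1171, 0.2048]
orientation: [-3.14, -0.003, 2.757]
contact_force: [0.4, -0.6, -0.3]
grip_width: 0.241
gripper_force: 30.1
```

Emit:
step_arm(
  plan=[
    [[-0.14, 0.35, 0], [0, 0, 0.009], -1],
    [[-0.14, 0.35, 0], [0, 0, 0.009], -1],
    [[-0.14, 0.35, 0], [0, 0, 0.009], -1],
    [[-0.14, 0.35, -0.1], [0, 0, 0.009], -1],
    [[-0.14, 0.35, -0.2], [0, 0, 0.009], -1],
    [[-0.14, 0.35, -0.2], [0, 0, 0.009], -1],
    [[-0.14, 0.35, -0.2], [0, 0, 0.009], -1],
    [[-0.14, 0.35, -0.2], [0, 0, 0.009], -1],
  ],
)

```text
time: 6.45
tcp_pos: [0.4261, 0.3403, 0.1324]
orientation: [-3.14, -0.002, 2.984]
contact_force: [0.3, 0.2, -0.7]
grip_width: 0.246
gripper_force: 30.1
```

Emit:
step_arm(
  plan=[
    [[-0.07, 0.18, -0.1], [0, 0, 0], -1],
    [[0, 0, -0.1], [0, 0, 0], -1],
    [[0, 0, -0.1], [0, 0, 0], -1],
    [[0, 0, -0.05], [0, 0, 0], -1],
    [[0, 0, 0], [0, 0, 0], -1],
    [[0, 0, 0], [0, 0, 0], -1],
    [[0, 0, 0], [0, 0, 0], -1],
    [[0, 0, 0], [0, 0, 0], -1],
  ],
)

```text
time: 7.12
tcp_pos: [0.4241, 0.3534, 0.1077]
orientation: [3.141, 0.001, 2.98]
contact_force: [-0.6, 0.2, -0.7]
grip_width: 0.246
gripper_force: 30.1
```

Run:
```python
from h import *
st()
p,P=cloud("wrist");z=P[...,2];cv2.imwrite("pics/w4.png",p)
p=p.astype(int);g=p.min(2);sat=p.max(2)-g
rect(P,(g>120)&(sat<40)&(z<.03)&near(P,.4215,.3537,.05),"small")
rect(P,(g>120)&(sat<40)&(z>.05)&near(P,.4215,.3537,.04),"relay")
```

```text
t 7.12 tcp [424.1 353.4 107.7] ypr [1.7995e+02 6.0000e-02 1.7073e+02] F [-0.6  0.2 -0.7] w 20.9 gf 30.1
small c 416.1 354.5 wh 99.8 88.9 ang 82.4 z [-0.0005  0.0011  0.0106]
relay c 423.4 354.6 wh 37.1 36.7 ang 81.2 z [0.0941 0.1076 0.1276]
```

View pics/w4.png

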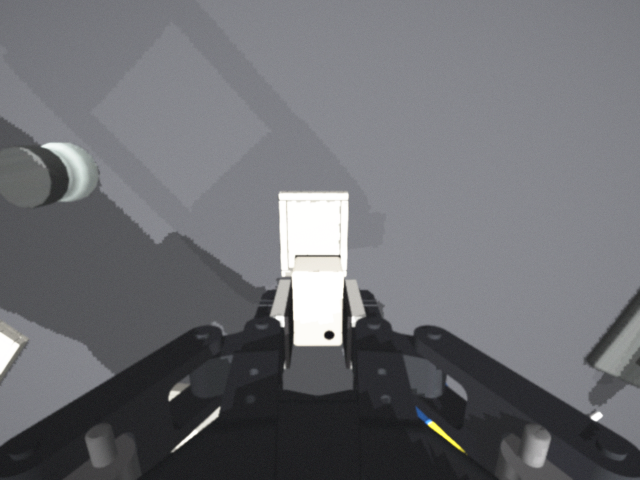

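The relay at (318,300) is over the small tray at (314,235), aligned with it. I'll check the tray's far corners at (281,196) and (347,196).

Run:
```python
from h import *
p,P=cloud("wrist");z=P[...,2];p=p.astype(int);g=p.min(2)
rect(P,(g>175)&(z<.03)&near(P,.42,.354,.05),"small")
for u,v in((282,195),(314,195),(347,195),(284,240),(344,240)): print(u,v,(P[v,u]*1000).round(1),g[v,u])
o=robot.get_obs();c,s=np.cos(np.radians(-9.4)),np.sin(np.radians(-9.4))
for q in((.4203,.3545),): 
  d=np.array(o["tcp_pos"][:2])-q; print(d@[c,s],d@[-s,c])
```

```text
small c 419.8 352.3 wh 66.9 51.0 ang -9.3 z [0.0023 0.0039 0.011 ]
282 195 [384.8 336.6  11.6] 254
314 195 [388.4 358.1  11.2] 254
347 195 [392.3 380.5  10. ] 250
284 240 [416.8 331.7  10.6] 254
344 240 [424.1 374.    9.5] 254
0.0036699955235489114 -0.0003113480059508966
```

Emit:
step_arm(
  plan=[
    [[-0.05, 0.01, -0.05], [0, 0, 0], -1],
    [[0, 0, -0.15], [0, 0, 0], -1],
    [[0, 0, -0.2], [0, 0, 0], -1],
    [[0, 0, -0.2], [0, 0, 0], -1],
    [[0, 0, -0.2], [0, 0, 0], -1],
    [[0, 0, -0.1], [0, 0, 0], -1],
    [[0, 0, -0.04], [0, 0, 0], -1],
    [[0, 0, 0], [0, 0, 0], -1],
  ],
)

```text
time: 7.88
tcp_pos: [0.4184, 0.3541, 0.0305]
orientation: [-3.14, -0.002, 2.981]
contact_force: [0.2, -0.4, 0.0]
grip_width: 0.246
gripper_force: 30.1
```

Emit:
step_arm(
  plan=[
    [[0, 0, -0.01], [0, 0, 0], -1],
    [[0, 0, -0.01], [0, 0, 0], -1],
    [[0, 0, -0.01], [0, 0, 0], -1],
    [[0, 0, 0], [0, 0, 0], -1],
    [[0, 0, 0], [0, 0, 0], -1],
    [[0, 0, 0], [0, 0, 0], -1],
    [[0, 0, 0], [0, 0, 0], -1],
    [[0, 0, 0], [0, 0, 0], -1],
  ],
)

```text
time: 8.55
tcp_pos: [0.4193, 0.3546, 0.0294]
orientation: [3.141, 0.0, 2.981]
contact_force: [0.8, -0.3, -0.4]
grip_width: 0.248
gripper_force: 30.1
```

Emit:
step_arm(
  plan=[
    [[0, 0, -0.01], [0, 0, 0], -1],
    [[0, 0, 0], [0, 0, 0], -1],
    [[0, 0, -0.01], [0, 0, 0], -1],
    [[0, 0, 0], [0, 0, 0], -1],
    [[0, 0, 0], [0, 0, 0], -1],
    [[0, 0, 0], [0, 0, 0], -1],
    [[0, 0, 0], [0, 0, 0], -1],
    [[0, 0, 0], [0, 0, 0], -1],
  ],
)

```text
time: 9.22
tcp_pos: [0.4192, 0.3545, 0.0277]
orientation: [3.142, -0.0, 2.981]
contact_force: [-1.0, -0.1, -0.0]
grip_width: 0.247
gripper_force: 30.1
```

Emit:
step_arm(
  plan=[
    [[0, 0, -0.01], [0, 0, 0], -1],
    [[0, 0, 0], [0, 0, 0], -1],
    [[0, 0, 0], [0, 0, 0], -1],
    [[0, 0, 0], [0, 0, 0], -1],
    [[0, 0, 0], [0, 0, 0], -1],
    [[0, 0, 0], [0, 0, 0], -1],
    [[0, 0, 0], [0, 0, 0], -1],
    [[0, 0, 0], [0, 0, 0], -1],
  ],
)

```text
time: 9.88
tcp_pos: [0.4194, 0.3546, 0.0274]
orientation: [3.141, 0.0, 2.981]
contact_force: [-1.4, -1.5, 5.0]
grip_width: 0.253
gripper_force: 30.8
```

Run:
```python
from h import *
st()
p,P=cloud("top");z=P[...,2];g=p.min(2)
rect(P,(g>150)&(z>.018)&(z<.032)&near(P,.42,.354,.05),"relay")
for n in("scene","wrist"):
    p,P=cloud(n);z=P[...,2];g=p.min(2)
    if n=="wrist":cv2.imwrite("pics/w5.png",p)
    q=P[(g>150)&near(P,.42,.354,.012)];print(n,np.percentile(q[:,2],[5,50,95]))
```

```text
t 9.88 tcp [419.4 354.6  27.4] ypr [1.7999e+02 1.0000e-02 1.7079e+02] F [-1.4 -1.5  5. ] w 21.5 gf 30.8
relay c 405.7 348.8 wh 4.4 1.9 ang -9.1 z [0.0239 0.0268 0.0287]
scene [0.02410361 0.02613767 0.03045091]
wrist [0.02649842 0.02741328 0.02833191]
```

Touchdown at 5 N, with the relay's top at 27 mm (3 + 24), as it should be. I'll release and rise.

Emit:
step_arm(
  plan=[
    [[0, 0, 0], [0, 0, 0], -0.4],
    [[0, 0, 0], [0, 0, 0], -0.2],
    [[0, 0, 0], [0, 0, 0], 0],
    [[0, 0, 0], [0, 0, 0], 0],
    [[0, 0, 0.05], [0, 0, 0], 0],
    [[0, 0, 0.2], [0, 0, 0], 0],
    [[0, 0, 0.4], [0, 0, 0], 0.4],
    [[0, 0, 0.4], [0, 0, 0], 1],
  ],
)

```text
time: 10.7
tcp_pos: [0.418, 0.3537, 0.1105]
orientation: [-3.139, -0.003, 2.981]
contact_force: [-0.2, -0.3, 1.1]
grip_width: 0.77
gripper_force: 0.0
```

Emit:
step_arm(
  plan=[
    [[0.07, -0.17, 0.4], [0, 0, -0.009], 1],
    [[0.14, -0.35, 0.4], [0, 0, -0.009], 1],
    [[0.14, -0.35, 0.3], [0, 0, -0.009], 1],
    [[0.14, -0.35, 0.1], [0, 0, -0.009], 1],
    [[0.14, -0.35, 0], [0, 0, -0.009], 1],
    [[0.14, -0.35, 0], [0, 0, -0.009], 1],
    [[0.14, -0.35, 0], [0, 0, -0.009], 1],
    [[0.14, -0.35, 0], [0, 0, -0.009], 1],
  ],
)

```text
time: 11.37
tcp_pos: [0.503, 0.145, 0.2057]
orientation: [3.141, 0.001, 2.753]
contact_force: [0.2, -0.1, -0.5]
grip_width: 0.998
gripper_force: 0.0
```

Emit:
step_arm(
  plan=[
    [[0.14, -0.35, 0], [0, 0, -0.009], 0.7],
    [[0.14, -0.35, 0], [0, 0, -0.009], 0.7],
    [[0.14, -0.35, 0], [0, 0, -0.009], 0.7],
    [[0.14, -0.35, 0], [0, 0, 0], 0.7],
    [[0.14, -0.35, 0], [0, 0, 0], 0.7],
    [[0.14, -0.35, 0], [0, 0, 0], 0.7],
    [[0.14, -0.35, 0], [0, 0, 0], 0.7],
    [[0.1, -0.25, 0], [0, 0, 0], 0.7],
  ],
)

```text
time: 12.03
tcp_pos: [0.5896, -0.0721, 0.2055]
orientation: [-3.141, 0.001, 2.669]
contact_force: [0.5, 1.1, -0.6]
grip_width: 0.849
gripper_force: 0.0
```

Run:
```python
from h import *
st()
p,P=cloud("top");z=P[...,2];g=p.min(2);cv2.imwrite("pics/t6.png",cv2.resize(p[260:340,110:210],None,fx=5,fy=5))
rect(P,(g>120)&(z>.018)&(z<.032)&near(P,.42,.354,.05),"relay")
p,P=cloud("wrist");z=P[...,2]
for nm,a,b in (("trafo",.07,.0875),("heats",.045,.06),("encl",.022,.036)): rect(P,(z>a)&(z<b)&near(P,.602,-.094,.08),nm)
```

```text
t 12.03 tcp [589.6 -72.1 205.5] ypr [-1.7998e+02  5.0000e-02  1.5290e+02] F [ 0.5  1.1 -0.6] w 72.2 gf 0.0
relay c 421.6 355.2 wh 36.2 21.4 ang -8.5 z [0.0209 0.027  0.0308]
trafo c 602.6 -93.8 wh 47.5 46.9 ang 54.8 z [0.0773 0.0817 0.0831]
heats c 609.5 -66.0 wh 58.5 3.0 ang -11.5 z [0.0511 0.0563 0.0575]
encl c 601.9 -93.6 wh 112.5 66.3 ang -14.8 z [0.0287 0.0304 0.0316]
```

View pics/t6.png

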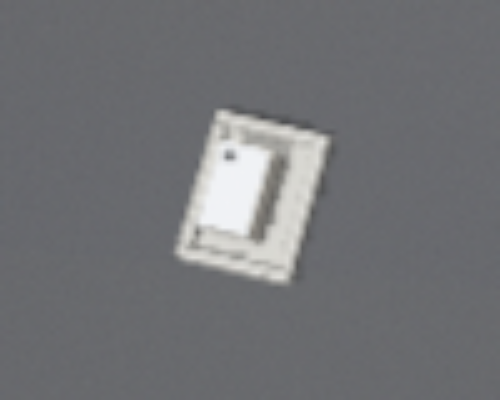

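The relay sits flat in the middle of the small tray; the dark strip beside it is shadow. Next is the transformer at (602.4,-93.6).

Emit:
step_arm(
  plan=[
    [[0.08, -0.13, -0.2], [0, 0, 0], 0.6],
    [[0.08, -0.14, -0.25], [0, 0, 0], 0.6],
    [[0, 0, -0.3], [0, 0, 0], 0.6],
    [[0, 0, -0.3], [0, 0, 0], 0.6],
    [[0, 0, -0.2], [0, 0, 0], 0.6],
    [[0, 0, -0.1], [0, 0, 0], 0.6],
    [[0, 0, 0], [0, 0, 0], 0.6],
    [[0, 0, 0], [0, 0, 0], 0.6],
  ],
)

```text
time: 12.8
tcp_pos: [0.6019, -0.0907, 0.0976]
orientation: [3.142, -0.0, 2.67]
contact_force: [-0.7, -0.1, 0.8]
grip_width: 0.799
gripper_force: 0.0
```

Run:
```python
from h import *
st();o=robot.get_obs()
p,P=cloud("wrist");z=P[...,2];cv2.imwrite("pics/w6.png",p)
rect(P,(z>.076)&(z<.0875)&near(P,.602,-.094,.028),"trafo")
T=(P-o["tcp_pos"])@R.from_euler("xyz",o["orientation"]).as_matrix()
for s in(-1,1):
    k=(abs(T[...,0])<.014)&(T[...,1]*s>.029)&(T[...,1]*s<.045)&(T[...,2]>-.03)&(z>.065);q=T[k];print(s,len(q),(np.percentile(q[:,2],[50,90,99])*1000).round(1),(np.percentile(abs(q[:,1]),[1,50])*1000).round(1))
```

```text
t 12.8 tcp [601.9 -90.7  97.6] ypr [ 1.80e+02 -1.00e-02  1.53e+02] F [-0.7 -0.1  0.8] w 67.9 gf 0.0
trafo c 602.5 -94.0 wh 47.8 47.1 ang -77.7 z [0.0789 0.0817 0.0831]
-1 2081 [-14.8  -0.3   5. ] [32.9 33.6]
1 1934 [-15.   -0.2   5.2] [34.7 35.3]
```

Emit:
step_arm(
  plan=[
    [[0.01, -0.02, 0], [0, 0, 0], 0.6],
    [[0, -0.02, -0.05], [0, 0, 0], 0.6],
    [[0, 0, -0.1], [0, 0, 0], 0.6],
    [[0, 0, -0.1], [0, 0, 0], 0.6],
    [[0, 0, -0.05], [0, 0, 0], 0.6],
    [[0, 0, -0.01], [0, 0, 0], 0.6],
    [[0, 0, 0], [0, 0, 0], 0.5],
    [[0, 0, 0], [0, 0, 0], 0.4],
  ],
  grip_force=40,
)

```text
time: 13.52
tcp_pos: [0.6026, -0.0944, 0.0722]
orientation: [-3.142, -0.0, 2.67]
contact_force: [0.4, -0.6, 0.4]
grip_width: 0.699
gripper_force: 0.0
```

Emit:
step_arm(
  plan=[
    [[0, 0, 0], [0, 0, 0], 0.3],
    [[0, 0, 0], [0, 0, 0], 0.2],
    [[0, 0, 0], [0, 0, 0], 0.1],
    [[0, 0, 0], [0, 0, 0], 0],
    [[0, 0, 0], [0, 0, 0], -0.5],
    [[0, 0, 0], [0, 0, 0], -0.5],
    [[0, 0, 0], [0, 0, 0], -0.5],
    [[0, 0, 0], [0, 0, 0], -0.5],
  ],
  grip_force=40,
)

```text
time: 14.18
tcp_pos: [0.603, -0.0946, 0.0731]
orientation: [-3.142, 0.001, 2.67]
contact_force: [-1.2, -0.3, 5.9]
grip_width: 0.546
gripper_force: 41.2
```

Emit:
step_arm(
  plan=[
    [[0, 0, 0.02], [0, 0, 0], -0.5],
    [[0, 0, 0.04], [0, 0, 0], -0.5],
    [[0, 0, 0.08], [0, 0, 0], -0.5],
    [[0, 0, 0.15], [0, 0, 0], -0.5],
    [[0, 0, 0.2], [0, 0, 0], -0.5],
    [[0, 0, 0.25], [0, 0, 0], -0.5],
    [[0, 0, 0.2], [0, 0, 0], -0.5],
    [[0, 0, 0.1], [0, 0, 0], -0.5],
  ],
  grip_force=50,
)

```text
time: 14.85
tcp_pos: [0.6041, -0.0948, 0.1592]
orientation: [3.141, 0.004, 2.67]
contact_force: [0.4, -0.2, -2.1]
grip_width: 0.541
gripper_force: 51.6
```

Emit:
step_arm(
  plan=[
    [[-0.08, -0.09, 0], [0, 0, 0], -0.5],
    [[-0.16, -0.18, 0], [0, 0, 0], -0.5],
    [[-0.19, -0.21, 0], [0, 0, 0], -0.5],
    [[-0.19, -0.21, 0], [0, 0, 0], -0.5],
    [[-0.19, -0.21, 0], [0, 0, 0], -0.5],
    [[-0.19, -0.21, 0], [0, 0, 0], -0.5],
    [[-0.19, -0.21, 0], [0, 0, 0], -0.5],
    [[-0.19, -0.21, 0], [0, 0, 0], -0.5],
  ],
)

```text
time: 15.52
tcp_pos: [0.4902, -0.2174, 0.1544]
orientation: [-3.141, -0.002, 2.67]
contact_force: [0.1, 0.1, -3.4]
grip_width: 0.543
gripper_force: 51.7
```

Emit:
step_arm(
  plan=[
    [[-0.19, -0.21, 0], [0, 0, 0], -0.5],
    [[-0.19, -0.21, 0], [0, 0, 0], -0.5],
    [[-0.16, -0.2, 0], [0, 0, 0], -0.5],
    [[-0.08, -0.12, 0], [0, 0, 0], -0.5],
    [[0, 0, 0], [0, 0, 0], -0.5],
    [[0, 0, 0], [0, 0, 0], -0.5],
    [[0, 0, 0], [0, 0, 0], -0.5],
    [[0, 0, 0], [0, 0, 0], -0.5],
  ],
)

```text
time: 16.18
tcp_pos: [0.443, -0.2752, 0.1554]
orientation: [3.141, -0.0, 2.671]
contact_force: [0.5, -0.1, -2.6]
grip_width: 0.543
gripper_force: 51.7
```

Run:
```python
from h import *
st()
p,P=cloud("wrist");z=P[...,2];cv2.imwrite("pics/w7.png",p)
p=p.astype(int);g=p.min(2);sat=p.max(2)-g
for t in (150,180):rect(P,(g>t)&(sat<40)&(z<.03)&near(P,.4386,-.2794,.05),"round")
rect(P,(z>.12)&near(P,.4386,-.2794,.05)&(sat>50),"trafo")
p,P=cloud("top");z=P[...,2];rect(P,(z>.028)&(z<.034)&near(P,.602,-.094,.08),"encl")
p=p.astype(int);g=p.min(2);sat=p.max(2)-g;cv2.imwrite("pics/t7.png",p.astype(np.uint8))
rect(P,(g>130)&(sat<40)&(z<.03)&near(P,.4386,-.2794,.05),"round top")
P=np.load("/tmp/top.npy");z=P[...,2]
rect(P,(z>.0075)&(z<.02)&near(P,.4386,-.2794,.05),"round top rim")
```

```text
t 16.18 tcp [ 443.  -275.2  155.4] ypr [ 1.7998e+02 -2.0000e-02  1.5302e+02] F [ 0.5 -0.1 -2.6] w 46.2 gf 51.7
round c 435.0 -277.6 wh 75.4 69.4 ang 68.1 z [0.0023 0.0037 0.0108]
round c 433.8 -277.5 wh 74.6 66.8 ang 70.9 z [0.0023 0.0037 0.0108]
trafo c 442.9 -274.2 wh 47.7 46.9 ang -26.7 z [0.1476 0.1629 0.1643]
encl c 576.2 -86.9 wh 66.2 54.3 ang 73.6 z [0.0283 0.0306 0.0334]
round top c 455.9 -253.8 wh 54.6 12.8 ang -38.2 z [0.0005 0.0052 0.012 ]
round top rim c 438.8 -276.5 wh 74.2 71.7 ang -85.4 z [0.0079 0.0102 0.014 ]
```

View pics/w7.png

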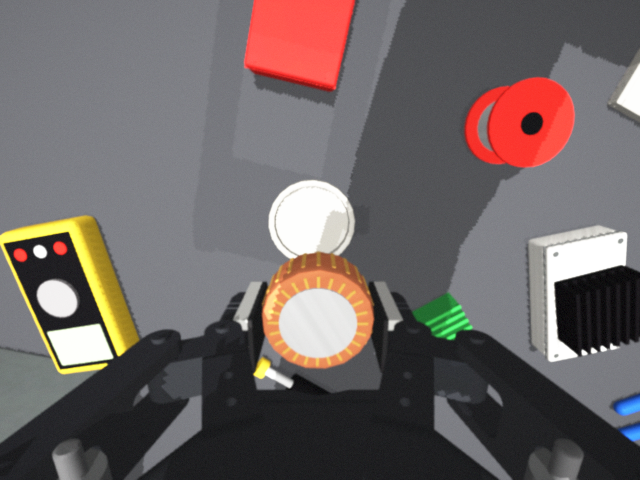

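The transformer is held at (318,315). The round tray at (311,220) is partly hidden, so I'll fit its rim as a circle.

Run:
```python
from h import *
from scipy.optimize import least_squares
p,P=cloud("wrist");g=p.min(2);z=P[...,2]
k=((g>150)&(z<.02)&near(P,.437,-.278,.05)).astype(np.uint8)
c=max(cv2.findContours(k,cv2.RETR_EXTERNAL,cv2.CHAIN_APPROX_NONE)[0],key=len)[:,0]
q=np.array([P[v,u] for u,v in c if v<245]); q=q[:,:2]
f=least_squares(lambda x:np.hypot(*(q-x[:2]).T)-.037,[.437,-.278],loss="soft_l1",f_scale=.001);print(f.x,np.abs(f.fun).mean())
f=least_squares(lambda x:np.hypot(*(q-x[:2]).T)-x[2],[.437,-.278,.037],loss="soft_l1",f_scale=.001);print(f.x)
```

```text
[ 0.43726266 -0.27814975] 0.00046824938005179636
[ 0.43745435 -0.27828426  0.03721482]
```

Emit:
step_arm(
  plan=[
    [[-0.035, -0.02, -0.05], [0, 0, 0], -0.5],
    [[-0.035, -0.025, -0.2], [0, 0, 0], -0.5],
    [[0, 0, -0.3], [0, 0, 0], -0.5],
    [[0, 0, -0.3], [0, 0, 0], -0.5],
    [[0, 0, -0.3], [0, 0, 0], -0.5],
    [[0, 0, -0.2], [0, 0, 0], -0.5],
    [[0, 0, -0.1], [0, 0, 0], -0.5],
    [[0, 0, 0], [0, 0, 0], -0.5],
  ],
)

```text
time: 17.0
tcp_pos: [0.4356, -0.2783, 0.0374]
orientation: [3.141, -0.004, 2.67]
contact_force: [-0.8, 0.3, -2.7]
grip_width: 0.545
gripper_force: 51.8
```

Emit:
step_arm(
  plan=[
    [[0, 0, -0.04], [0, 0, 0], -0.5],
    [[0, 0, -0.04], [0, 0, 0], -0.5],
    [[0, 0, -0.03], [0, 0, 0], -0.5],
    [[0, 0, -0.02], [0, 0, 0], -0.5],
    [[0, 0, 0], [0, 0, 0], -0.5],
    [[0, 0, 0], [0, 0, 0], -0.5],
    [[0, 0, 0], [0, 0, 0], -0.5],
    [[0, 0, 0], [0, 0, 0], -0.5],
  ],
)

```text
time: 17.67
tcp_pos: [0.4372, -0.2798, 0.0295]
orientation: [-3.141, 0.001, 2.67]
contact_force: [0.3, 0.5, -2.2]
grip_width: 0.538
gripper_force: 51.8
```

Emit:
step_arm(
  plan=[
    [[0, 0.015, -0.03], [0, 0, 0], -0.5],
    [[0, 0, -0.03], [0, 0, 0], -0.5],
    [[0, 0, -0.02], [0, 0, 0], -0.5],
    [[0, 0, -0.01], [0, 0, 0], -0.5],
    [[0, 0, -0.01], [0, 0, 0], -0.5],
    [[0, 0, 0], [0, 0, 0], -0.5],
    [[0, 0, 0], [0, 0, 0], -0.5],
    [[0, 0, 0], [0, 0, 0], -0.5],
  ],
)

```text
time: 18.33
tcp_pos: [0.437, -0.2783, 0.0212]
orientation: [3.141, -0.0, 2.67]
contact_force: [-0.7, 1.1, -2.1]
grip_width: 0.546
gripper_force: 52.2
```

Emit:
step_arm(
  plan=[
    [[0, 0, -0.01], [0, 0, 0], -0.5],
    [[0, 0, 0], [0, 0, 0], -0.5],
    [[0, 0, 0], [0, 0, 0], -0.5],
    [[0, 0, 0], [0, 0, 0], -0.5],
    [[0, 0, 0], [0, 0, 0], -0.5],
    [[0, 0, 0], [0, 0, 0], -0.5],
    [[0, 0, 0], [0, 0, 0], -0.5],
    [[0, 0, 0], [0, 0, 0], -0.5],
  ],
)

```text
time: 19.0
tcp_pos: [0.4371, -0.2784, 0.0205]
orientation: [3.142, 0.0, 2.67]
contact_force: [1.2, 0.9, -1.3]
grip_width: 0.542
gripper_force: 53.1
```

Emit:
step_arm(
  plan=[
    [[0, 0, -0.01], [0, 0, 0], -0.5],
    [[0, 0, 0], [0, 0, 0], -0.5],
    [[0, 0, 0], [0, 0, 0], -0.5],
    [[0, 0, 0], [0, 0, 0], -0.5],
    [[0, 0, 0], [0, 0, 0], -0.5],
    [[0, 0, 0], [0, 0, 0], -0.5],
    [[0, 0, 0], [0, 0, 0], -0.5],
    [[0, 0, 0], [0, 0, 0], -0.5],
  ],
)

```text
time: 19.67
tcp_pos: [0.4372, -0.2785, 0.0202]
orientation: [-3.142, 0.0, 2.67]
contact_force: [-1.3, 2.2, 6.5]
grip_width: 0.541
gripper_force: 54.5
```

Emit:
step_arm(
  plan=[
    [[0, 0, 0], [0, 0, 0], 0.2],
    [[0, 0, 0], [0, 0, 0], 0.3],
    [[0, 0, 0], [0, 0, 0], 0.4],
    [[0, 0, 0], [0, 0, 0], 0.5],
    [[0, 0, 0.1], [0, 0, 0], 0.5],
    [[0, 0, 0.25], [0, 0, 0], 0.6],
    [[0, 0, 0.4], [0, 0, 0], 0.8],
    [[0, 0, 0.4], [0, 0, 0], 1],
  ],
)

```text
time: 20.33
tcp_pos: [0.4361, -0.2777, 0.1119]
orientation: [3.141, -0.003, 2.67]
contact_force: [0.8, -0.6, -0.3]
grip_width: 0.998
gripper_force: 0.0
```

Emit:
step_arm(
  plan=[
    [[0, 0, 0.4], [0, 0, 0.011], 1],
    [[0.1, 0.11, 0.3], [0, 0, 0.011], 1],
    [[0.18, 0.2, 0.2], [0, 0, 0.011], 1],
    [[0.2, 0.22, 0], [0, 0, 0.011], 1],
    [[0.2, 0.22, 0], [0, 0, 0.011], 1],
    [[0.2, 0.22, 0], [0, 0, 0.011], 1],
    [[0.2, 0.22, 0], [0, 0, 0.011], 1],
    [[0.2, 0.22, 0], [0, 0, 0.011], 1],
  ],
)

```text
time: 21.0
tcp_pos: [0.54, -0.1647, 0.1842]
orientation: [-3.141, 0.0, 2.948]
contact_force: [0.9, 0.4, 0.5]
grip_width: 0.997
gripper_force: 0.0
```

Emit:
step_arm(
  plan=[
    [[0.2, 0.22, 0], [0, 0, 0], 1],
    [[0.2, 0.22, 0], [0, 0, 0], 1],
    [[0.2, 0.22, 0], [0, 0, 0], 1],
    [[0.1, 0.11, 0], [0, 0, 0], 1],
    [[0, 0, 0], [0, 0, 0], 1],
    [[0, 0, 0], [0, 0, 0], 1],
    [[0, 0, 0], [0, 0, 0], 1],
    [[0, 0, 0], [0, 0, 0], 1],
  ],
)

```text
time: 21.67
tcp_pos: [0.5947, -0.105, 0.1836]
orientation: [-3.141, -0.0, 2.945]
contact_force: [-0.3, 0.5, 0.9]
grip_width: 1.002
gripper_force: 0.0
```

Run:
```python
from h import *
st()
p,P=cloud("top");z=P[...,2];cv2.imwrite("pics/t8.png",cv2.resize(p[265:355,420:520],None,fx=5,fy=5))
rect(P,(z>.02)&(z<.034)&near(P,.437,-.278,.05),"trafo")
k=near(P,.437,-.278,.016);print("disc z",np.percentile(z[k],[5,25,50,75,95]).round(4))
A=P[k];c=np.linalg.lstsq(np.c_[A[:,:2],np.ones(len(A))],A[:,2],rcond=None)[0];print("tilt",c[:2])
p,P=cloud("wrist");z=P[...,2]
for nm,a,b in (("heats",.048,.062),("heats all",.036,.062),("encl",.026,.034)): rect(P,(z>a)&(z<b)&near(P,.602,-.094,.08),nm)
q=P[(z>.04)&(z<.062)&near(P,.602,-.094,.06)];print(cv2.minAreaRect((q[:,:2]*1000).astype(np.float32)))
p=p.astype(int);g=p.min(2)
rect(P,(g>130)&(z<.03)&near(P,.467,.043,.08),"square")
```

```text
t 21.67 tcp [ 594.7 -105.   183.6] ypr [-1.7998e+02 -2.0000e-02  1.6875e+02] F [-0.3  0.5  0.9] w 85.2 gf 0.0
trafo c 439.4 -276.9 wh 48.1 46.7 ang 44.5 z [0.023  0.0279 0.0319]
disc z [0.0253 0.0274 0.029  0.0304 0.0328]
tilt [0.03950435 0.01508951]
heats c 609.6 -66.1 wh 58.6 3.3 ang -11.4 z [0.0496 0.0561 0.0575]
heats all c 604.3 -93.0 wh 59.0 58.1 ang -11.4 z [0.0362 0.0535 0.0572]
encl c 601.9 -93.7 wh 111.8 66.0 ang -14.9 z [0.0291 0.0304 0.0316]
((604.3137817382812, -92.95211029052734), (58.12211990356445, 58.993526458740234), 78.53204345703125)
square c 463.0 46.3 wh 91.6 87.9 ang -50.2 z [0.0023 0.0039 0.011 ]
```

View pics/t8.png

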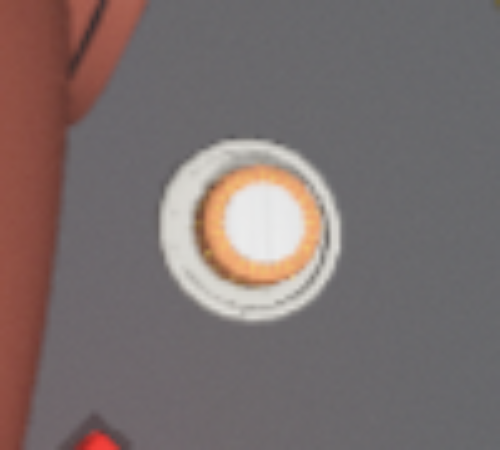

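The transformer sits inside the round tray with its top at 29 mm (3 + 26). Next is the heatsink at (604.3,-93.0), -11.4°.

Emit:
step_arm(
  plan=[
    [[0.06, 0.075, -0.1], [0, 0, 0], 1],
    [[0.06, 0.075, -0.2], [0, 0, 0], 1],
    [[0, 0, -0.3], [0, 0, 0], 1],
    [[0, 0, -0.3], [0, 0, 0], 1],
    [[0, 0, -0.2], [0, 0, 0], 1],
    [[0, 0, -0.1], [0, 0, 0], 1],
    [[0, 0, 0], [0, 0, 0], 1],
    [[0, 0, 0], [0, 0, 0], 1],
  ],
)

```text
time: 22.43
tcp_pos: [0.6051, -0.092, 0.0875]
orientation: [3.141, -0.0, 2.946]
contact_force: [0.4, -0.4, 0.7]
grip_width: 0.999
gripper_force: 0.0
```

Run:
```python
from h import *
st()
p,P=cloud("wrist");z=P[...,2];cv2.imwrite("pics/w9.png",p)
q=P[(z>.04)&(z<.06)&near(P,.604,-.093,.042)];print(cv2.minAreaRect((q[:,:2]*1000).astype(np.float32)))
```

```text
t 22.43 tcp [605.1 -92.   87.5] ypr [ 1.7999e+02 -2.0000e-02  1.6880e+02] F [ 0.4 -0.4  0.7] w 84.9 gf 0.0
((604.421875, -93.07148742675781), (58.36835861206055, 59.359153747558594), 78.42681121826172)
```

View pics/w9.png

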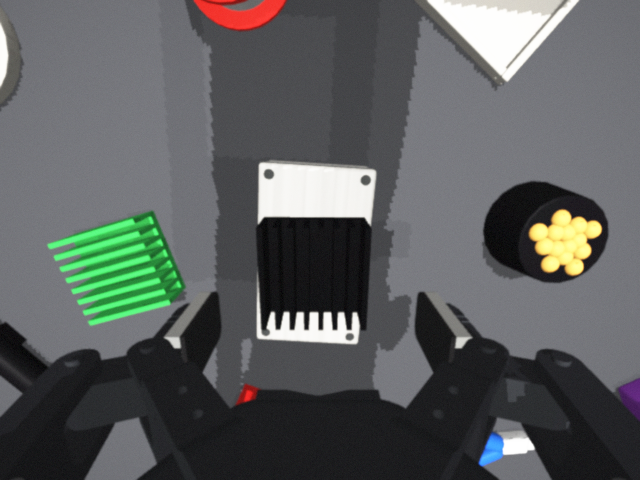

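The heatsink at (315,265) is centred between the pads at (208,300) and (428,300). I'll descend and grip.

Emit:
step_arm(
  plan=[
    [[-0.01, -0.013, -0.05], [0, 0, 0], 1],
    [[0, 0, -0.1], [0, 0, 0], 1],
    [[0, 0, -0.15], [0, 0, 0], 1],
    [[0, 0, -0.12], [0, 0, 0], 1],
    [[0, 0, -0.06], [0, 0, 0], 1],
    [[0, 0, -0.02], [0, 0, 0], 0.9],
    [[0, 0, 0], [0, 0, 0], 0.8],
    [[0, 0, 0], [0, 0, 0], 0.7],
  ],
  grip_force=40,
)

```text
time: 23.15
tcp_pos: [0.6043, -0.093, 0.0475]
orientation: [-3.142, -0.0, 2.946]
contact_force: [0.5, 0.0, 0.1]
grip_width: 0.853
gripper_force: 0.0
```

Emit:
step_arm(
  plan=[
    [[0, 0, 0], [0, 0, 0], 0.6],
    [[0, 0, 0], [0, 0, 0], 0.5],
    [[0, 0, 0], [0, 0, 0], 0.4],
    [[0, 0, 0], [0, 0, 0], 0.3],
    [[0, 0, 0], [0, 0, 0], 0],
    [[0, 0, 0], [0, 0, 0], 0],
    [[0, 0, 0], [0, 0, 0], 0],
    [[0, 0, 0], [0, 0, 0], 0],
  ],
)

```text
time: 23.82
tcp_pos: [0.6049, -0.0933, 0.0485]
orientation: [-3.141, 0.002, 2.946]
contact_force: [-1.0, -0.5, 5.9]
grip_width: 0.67
gripper_force: 44.9
```

Emit:
step_arm(
  plan=[
    [[0, 0, 0.02], [0, 0, 0], 0],
    [[0, 0, 0.04], [0, 0, 0], 0],
    [[0, 0, 0.08], [0, 0, 0], 0],
    [[0, 0, 0.15], [0, 0, 0], 0],
    [[0, 0, 0.25], [0, 0, 0], 0],
    [[0, 0, 0.25], [0, 0, 0], 0],
    [[0, 0, 0.25], [0, 0, 0], 0],
    [[0, 0, 0.2], [0, 0, 0], 0],
  ],
  grip_force=55,
)

```text
time: 24.48
tcp_pos: [0.6048, -0.0931, 0.1495]
orientation: [-3.141, 0.002, 2.946]
contact_force: [0.5, 0.1, -1.3]
grip_width: 0.665
gripper_force: 59.0
```

Emit:
step_arm(
  plan=[
    [[-0.06, 0.06, 0], [0, 0, -0.0135], 0],
    [[-0.12, 0.12, 0], [0, 0, -0.0135], 0],
    [[-0.12, 0.12, 0], [0, 0, -0.0135], 0],
    [[-0.12, 0.12, 0], [0, 0, -0.0135], 0],
    [[-0.12, 0.12, 0], [0, 0, -0.0135], 0],
    [[-0.12, 0.12, 0], [0, 0, -0.0135], 0],
    [[-0.12, 0.12, 0], [0, 0, -0.0135], 0],
    [[-0.12, 0.12, 0], [0, 0, -0.0135], 0],
  ],
)

```text
time: 25.15
tcp_pos: [0.5318, -0.0206, 0.1478]
orientation: [3.141, 0.001, 2.605]
contact_force: [0.2, 0.1, -0.6]
grip_width: 0.665
gripper_force: 59.0
```

Emit:
step_arm(
  plan=[
    [[-0.12, 0.12, 0], [0, 0, -0.0135], 0],
    [[-0.12, 0.12, 0], [0, 0, -0.0135], 0],
    [[-0.12, 0.12, 0], [0, 0, -0.0135], 0],
    [[-0.12, 0.12, 0], [0, 0, -0.0135], 0],
    [[-0.12, 0.12, 0], [0, 0, -0.0135], 0],
    [[-0.12, 0.12, 0], [0, 0, -0.0135], 0],
    [[-0.06, 0.06, 0], [0, 0, -0.0135], 0],
    [[0, 0, 0], [0, 0, -0.0135], 0],
  ],
)

```text
time: 25.82
tcp_pos: [0.4688, 0.0425, 0.1476]
orientation: [3.141, -0.0, 2.267]
contact_force: [0.3, -0.9, -1.8]
grip_width: 0.666
gripper_force: 59.0
```

Run:
```python
from h import *
st()
p,P=cloud("wrist");z=P[...,2];cv2.imwrite("pics/w10.png",p);g=p.min(2)
for t in(135,160,190):rect(P,(g>t)&(z<.03)&near(P,.467,.043,.07),f"square{t}")
rect(P,(z>.0075)&(z<.014)&(g>120)&near(P,.467,.043,.075),"rim")
q=P[(z>.118)&(z<.16)&(g<60)&near(P,*robot.get_obs()["tcp_pos"][:2],.042)];print(cv2.minAreaRect((q[:,:2]*1000).astype(np.float32)))
```

```text
t 25.82 tcp [468.8  42.5 147.6] ypr [ 1.7998e+02 -2.0000e-02  1.2988e+02] F [ 0.3 -0.9 -1.8] w 56.6 gf 59.0
square135 c 454.3 56.4 wh 85.6 50.7 ang 39.6 z [0.0024 0.0037 0.0108]
square160 c 456.8 58.7 wh 75.0 49.4 ang 39.8 z [0.0024 0.0037 0.011 ]
square190 c 456.9 58.8 wh 74.0 49.4 ang 39.8 z [0.0024 0.0037 0.011 ]
rim c 452.8 56.7 wh 83.9 48.3 ang 39.3 z [0.009  0.0103 0.0115]
((468.28302001953125, 43.404571533203125), (82.21405029296875, 59.24664306640625), 39.780250549316406)
```

View pics/w10.png

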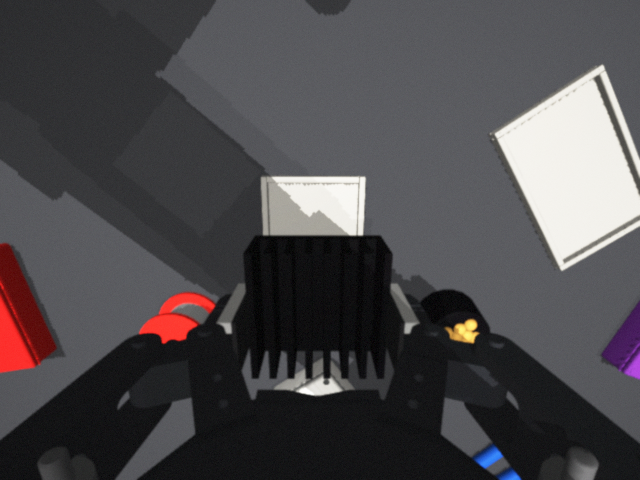

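The heatsink at (318,305) is parallel to the square tray at (314,205). The tray centre works out at (465.7,43). Lowering.

Emit:
step_arm(
  plan=[
    [[-0.02, 0, -0.05], [0, 0, 0], 0],
    [[-0.02, 0, -0.2], [0, 0, 0], 0],
    [[0, 0, -0.3], [0, 0, 0], 0],
    [[0, 0, -0.3], [0, 0, 0], 0],
    [[0, 0, -0.3], [0, 0, 0], 0],
    [[0, 0, -0.2], [0, 0, 0], 0],
    [[0, 0, -0.1], [0, 0, 0], 0],
    [[0, 0, -0.05], [0, 0, 0], 0],
  ],
)

```text
time: 26.53
tcp_pos: [0.4657, 0.0412, 0.0256]
orientation: [-3.14, -0.002, 2.268]
contact_force: [-0.3, 0.3, -0.7]
grip_width: 0.666
gripper_force: 59.0
```

Emit:
step_arm(
  plan=[
    [[0, 0, -0.02], [0, 0, 0], 0],
    [[0, 0, -0.01], [0, 0, 0], 0],
    [[0, 0, -0.01], [0, 0, 0], 0],
    [[0, 0, 0], [0, 0, 0], 0],
    [[0, 0, 0], [0, 0, 0], 0],
    [[0, 0, 0], [0, 0, 0], 0],
    [[0, 0, 0], [0, 0, 0], 0],
    [[0, 0, 0], [0, 0, 0], 0],
  ],
)

```text
time: 27.2
tcp_pos: [0.4668, 0.0414, 0.0238]
orientation: [3.141, 0.0, 2.268]
contact_force: [1.5, 0.4, -1.4]
grip_width: 0.662
gripper_force: 59.0
```

Emit:
step_arm(
  plan=[
    [[0, 0.015, -0.01], [0, 0, 0], 0],
    [[0, 0, 0], [0, 0, 0], 0],
    [[0, 0, -0.01], [0, 0, 0], 0],
    [[0, 0, 0], [0, 0, 0], 0],
    [[0, 0, 0], [0, 0, 0], 0],
    [[0, 0, 0], [0, 0, 0], 0],
    [[0, 0, 0], [0, 0, 0], 0],
    [[0, 0, 0], [0, 0, 0], 0],
  ],
)

```text
time: 27.87
tcp_pos: [0.4666, 0.0425, 0.022]
orientation: [3.142, -0.0, 2.268]
contact_force: [-0.2, -0.3, -1.5]
grip_width: 0.668
gripper_force: 59.0
```

Emit:
step_arm(
  plan=[
    [[0, 0, -0.01], [0, 0, 0], 0],
    [[0, 0, 0], [0, 0, 0], 0],
    [[0, 0, 0], [0, 0, 0], 0],
    [[0, 0, 0], [0, 0, 0], 0],
    [[0, 0, 0], [0, 0, 0], 0],
    [[0, 0, 0], [0, 0, 0], 0],
    [[0, 0, 0], [0, 0, 0], 0],
    [[0, 0, 0], [0, 0, 0], 0],
  ],
)

```text
time: 28.53
tcp_pos: [0.4668, 0.0425, 0.0216]
orientation: [3.142, 0.0, 2.268]
contact_force: [-2.2, 0.3, 6.5]
grip_width: 0.666
gripper_force: 59.8
```

Emit:
step_arm(
  plan=[
    [[0, 0, 0], [0, 0, 0], 0.4],
    [[0, 0, 0], [0, 0, 0], 0.5],
    [[0, 0, 0], [0, 0, 0], 0.7],
    [[0, 0, 0], [0, 0, 0], 1],
    [[0, 0, 0.1], [0, 0, 0], 1],
    [[0, 0, 0.25], [0, 0, 0], 1],
    [[0, 0, 0.4], [0, 0, 0], 1],
    [[0, 0, 0.4], [0, 0, 0], 1],
  ],
)

```text
time: 29.2
tcp_pos: [0.4655, 0.0426, 0.1138]
orientation: [-3.14, -0.002, 2.268]
contact_force: [0.4, 0.5, 0.0]
grip_width: 0.997
gripper_force: 0.0
```

Emit:
step_arm(
  plan=[
    [[0.06, -0.06, 0.3], [0, 0, 0.0122], 1],
    [[0.12, -0.12, 0.3], [0, 0, 0.0122], 1],
    [[0.12, -0.12, 0.2], [0, 0, 0.0122], 1],
    [[0.12, -0.12, 0.1], [0, 0, 0.0122], 1],
    [[0.12, -0.12, 0], [0, 0, 0.0122], 1],
    [[0.12, -0.12, 0], [0, 0, 0.0122], 1],
    [[0.12, -0.12, 0], [0, 0, 0.0122], 1],
    [[0.12, -0.12, 0], [0, 0, 0.0122], 1],
  ],
)

```text
time: 29.87
tcp_pos: [0.5391, -0.0299, 0.1859]
orientation: [3.141, 0.001, 2.576]
contact_force: [0.2, -0.1, -0.5]
grip_width: 1.001
gripper_force: 0.0
```

Emit:
step_arm(
  plan=[
    [[0.12, -0.12, 0], [0, 0, 0.0122], 1],
    [[0.12, -0.12, 0], [0, 0, 0.0122], 1],
    [[0.12, -0.12, 0], [0, 0, 0.0122], 1],
    [[0.12, -0.12, 0], [0, 0, 0.0122], 1],
    [[0.12, -0.12, 0], [0, 0, 0.0122], 1],
    [[0.12, -0.12, 0], [0, 0, 0.0122], 1],
    [[0.12, -0.12, 0], [0, 0, 0.0122], 1],
    [[0.02, -0.02, 0], [0, 0, 0.0122], 1],
  ],
)

```text
time: 30.53
tcp_pos: [0.6086, -0.0998, 0.1858]
orientation: [-3.141, 0.001, 2.882]
contact_force: [-0.1, -0.5, -0.6]
grip_width: 0.998
gripper_force: 0.0
```

Run:
```python
from h import *
st()
p,P=cloud("wrist");z=P[...,2];cv2.imwrite("pics/w11.png",p);g=p.min(2)
rect(P,(z>.026)&(z<.034)&near(P,.602,-.094,.08),"encl")
for t in(135,190):rect(P,(g>t)&(z<.03)&near(P,.6075,.2163,.1),f"large{t}")
k=(z>.015)&(z<.034)&(g<90)&near(P,.467,.043,.05);q=P[k];print(len(q),np.percentile(q[:,2],[5,50,95]),cv2.minAreaRect((q[:,:2]*1000).astype(np.float32)))
rect(P,(z>.0075)&(z<.014)&(g>120)&near(P,.467,.043,.075),"sq rim")
```

```text
t 30.53 tcp [608.6 -99.8 185.8] ypr [-1.7997e+02  8.0000e-02  1.6512e+02] F [-0.1 -0.5 -0.6] w 84.8 gf 0.0
encl c 601.8 -93.7 wh 111.1 66.3 ang -14.8 z [0.0292 0.0304 0.0315]
large135 c 599.7 182.2 wh 151.2 58.5 ang -0.2 z [0.0025 0.0039 0.0111]
large190 c 596.4 198.4 wh 141.3 58.3 ang -15.3 z [0.0025 0.0039 0.0111]
2182 [0.01702746 0.02884175 0.03061523] ((468.2694396972656, 42.198387145996094), (56.819091796875, 55.7368278503418), 39.923519134521484)
sq rim c 466.1 40.8 wh 84.3 80.0 ang 39.6 z [0.0088 0.0104 0.0117]
```

View pics/w11.png

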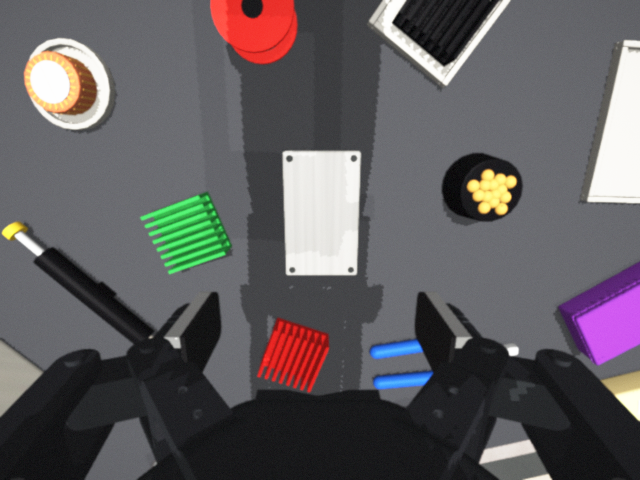

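The enclosure at (322,212) is bare and clear. The heatsink (445,25) and the transformer (65,85) sit in their trays. Descending on the enclosure.

Emit:
step_arm(
  plan=[
    [[-0.04, 0.04, -0.1], [0, 0, 0], 1],
    [[-0.045, 0.036, -0.2], [0, 0, 0], 1],
    [[0, 0, -0.35], [0, 0, 0], 1],
    [[0, 0, -0.35], [0, 0, 0], 1],
    [[0, 0, -0.3], [0, 0, 0], 1],
    [[0, 0, -0.2], [0, 0, 0], 1],
    [[0, 0, -0.1], [0, 0, 0], 1],
    [[0, 0, 0], [0, 0, 0], 1],
  ],
)

```text
time: 31.25
tcp_pos: [0.5983, -0.0911, 0.0546]
orientation: [3.141, -0.005, 2.881]
contact_force: [-0.8, -0.1, -0.6]
grip_width: 1.0
gripper_force: 0.0
```

Emit:
step_arm(
  plan=[
    [[0, 0, 0], [0, 0, 0], 1],
    [[0, 0, 0], [0, 0, 0], 1],
    [[0, 0, 0], [0, 0, 0], 1],
    [[0, 0, 0], [0, 0, 0], 1],
    [[0, 0, 0], [0, 0, 0], 1],
    [[0, 0, 0], [0, 0, 0], 1],
    [[0, 0, 0], [0, 0, 0], 1],
    [[0, 0, 0], [0, 0, 0], 1],
  ],
)

```text
time: 31.92
tcp_pos: [0.6007, -0.0922, 0.0573]
orientation: [3.142, 0.0, 2.881]
contact_force: [0.1, -0.7, -0.4]
grip_width: 0.998
gripper_force: 0.0
```

Run:
```python
from h import *
st()
p,P=cloud("wrist");z=P[...,2]
rect(P,(z>.026)&(z<.034)&near(P,.602,-.094,.068),"encl")
P=np.load("/tmp/top.npy");p=cv2.imread("pics/top0.png");g=p.min(2);z=P[...,2]
for t in(130,150):rect(P,(g>t)&(z<.03)&near(P,.6075,.2163,.09),"large top")
```

```text
t 31.92 tcp [600.7 -92.2  57.3] ypr [1.8000e+02 1.0000e-02 1.6506e+02] F [ 0.1 -0.7 -0.4] w 84.9 gf 0.0
encl c 602.1 -93.8 wh 112.5 66.5 ang -14.8 z [0.0293 0.0304 0.0314]
large top c 608.0 215.9 wh 143.0 97.6 ang -15.9 z [-0.0005  0.0037  0.0115]
large top c 607.4 215.9 wh 142.2 96.0 ang -16.2 z [-0.0004  0.0038  0.0114]
```

Emit:
step_arm(
  plan=[
    [[0.016, -0.02, -0.05], [0, 0, 0], 1],
    [[0, 0, -0.1], [0, 0, 0], 1],
    [[0, 0, -0.15], [0, 0, 0], 1],
    [[0, 0, -0.12], [0, 0, 0], 1],
    [[0, 0, -0.06], [0, 0, 0], 1],
    [[0, 0, -0.02], [0, 0, 0], 0.9],
    [[0, 0, 0], [0, 0, 0], 0.8],
    [[0, 0, 0], [0, 0, 0], 0.75],
  ],
  grip_force=60,
)

```text
time: 32.63
tcp_pos: [0.602, -0.0937, 0.0171]
orientation: [3.142, -0.0, 2.881]
contact_force: [1.0, 0.3, -0.0]
grip_width: 0.88
gripper_force: 0.0
```

Emit:
step_arm(
  plan=[
    [[0, 0, 0], [0, 0, 0], 0.7],
    [[0, 0, 0], [0, 0, 0], 0.65],
    [[0, 0, 0], [0, 0, 0], 0.6],
    [[0, 0, 0], [0, 0, 0], 0.5],
    [[0, 0, 0], [0, 0, 0], 0.2],
    [[0, 0, 0], [0, 0, 0], 0.2],
    [[0, 0, 0], [0, 0, 0], 0.2],
    [[0, 0, 0], [0, 0, 0], 0.2],
  ],
)

```text
time: 33.3
tcp_pos: [0.6025, -0.0941, 0.0183]
orientation: [-3.141, 0.001, 2.881]
contact_force: [-1.4, -1.6, 5.8]
grip_width: 0.758
gripper_force: 65.5
```

Emit:
step_arm(
  plan=[
    [[0, 0, 0.02], [0, 0, 0], 0.2],
    [[0, 0, 0.05], [0, 0, 0], 0.2],
    [[0, 0, 0.1], [0, 0, 0], 0.2],
    [[0, 0, 0.2], [0, 0, 0], 0.2],
    [[0, 0, 0.3], [0, 0, 0], 0.2],
    [[0, 0, 0.3], [0, 0, 0], 0.2],
    [[0, 0, 0.3], [0, 0, 0], 0.2],
    [[0, 0, 0.2], [0, 0, 0], 0.2],
  ],
  grip_force=75,
)

```text
time: 33.97
tcp_pos: [0.6026, -0.0938, 0.1376]
orientation: [3.142, 0.002, 2.881]
contact_force: [0.0, -0.6, -3.4]
grip_width: 0.756
gripper_force: 83.7
```

Emit:
step_arm(
  plan=[
    [[0, 0.06, 0], [0, 0, 0], 0.2],
    [[0.005, 0.15, 0], [0, 0, -0.001], 0.2],
    [[0.005, 0.25, 0], [0, 0, -0.001], 0.2],
    [[0.005, 0.28, 0], [0, 0, -0.001], 0.2],
    [[0.005, 0.28, 0], [0, 0, -0.001], 0.2],
    [[0.005, 0.28, 0], [0, 0, -0.001], 0.2],
    [[0.005, 0.28, 0], [0, 0, 0], 0.2],
    [[0.005, 0.28, 0], [0, 0, 0], 0.2],
  ],
)

```text
time: 34.63
tcp_pos: [0.6026, 0.0574, 0.132]
orientation: [-3.141, -0.004, 2.865]
contact_force: [0.4, -0.4, -4.6]
grip_width: 0.751
gripper_force: 83.7
```

Emit:
step_arm(
  plan=[
    [[0.005, 0.28, 0], [0, 0, 0], 0.2],
    [[0.005, 0.28, 0], [0, 0, 0], 0.2],
    [[0.005, 0.28, 0], [0, 0, 0], 0.2],
    [[0.005, 0.28, 0], [0, 0, 0], 0.2],
    [[0.005, 0.28, 0], [0, 0, 0], 0.2],
    [[0.005, 0.28, 0], [0, 0, 0], 0.2],
    [[0.005, 0.2, 0], [0, 0, 0], 0.2],
    [[0, 0.1, 0], [0, 0, 0], 0.2],
  ],
)

```text
time: 35.3
tcp_pos: [0.6057, 0.2161, 0.1326]
orientation: [-3.141, -0.003, 2.867]
contact_force: [-0.4, -1.2, -3.9]
grip_width: 0.755
gripper_force: 83.7
```

Emit:
step_arm(
  plan=[
    [[0, 0, 0], [0, 0, 0], 0.2],
    [[0, 0, 0], [0, 0, 0], 0.2],
    [[0, 0, 0], [0, 0, 0], 0.2],
    [[0, 0, 0], [0, 0, 0], 0.2],
    [[0, 0, 0], [0, 0, 0], 0.2],
    [[0, 0, 0], [0, 0, 0], 0.2],
    [[0, 0, 0], [0, 0, 0], 0.2],
    [[0, 0, 0], [0, 0, 0], 0.2],
  ],
)

```text
time: 35.97
tcp_pos: [0.6077, 0.2131, 0.135]
orientation: [3.141, 0.0, 2.865]
contact_force: [-0.4, 0.4, -3.1]
grip_width: 0.748
gripper_force: 83.7
```

Run:
```python
from h import *
st();o=robot.get_obs()
p,P=cloud("wrist");z=P[...,2];cv2.imwrite("pics/w12.png",p);g=p.min(2)
rect(P,(g>175)&(z<.03)&near(P,.6075,.216,.1),"large vis")
rect(P,(z>.0075)&(z<.014)&(g>120)&near(P,.6075,.216,.1),"rim vis")
rect(P,(z>.12)&(z<.155)&(g>100)&near(P,*o["tcp_pos"][:2],.07),"encl")
```

```text
t 35.97 tcp [607.7 213.1 135. ] ypr [1.7999e+02 1.0000e-02 1.6413e+02] F [-0.4  0.4 -3.1] w 63.6 gf 83.7
large vis c 554.0 230.1 wh 81.7 23.6 ang 74.1 z [0.0023 0.0034 0.0046]
rim vis c 550.8 231.1 wh 92.3 28.6 ang 74.1 z [0.0091 0.0103 0.0115]
encl c 599.3 219.2 wh 93.5 72.0 ang -15.7 z [0.1456 0.1469 0.1478]
```

View pics/w12.png

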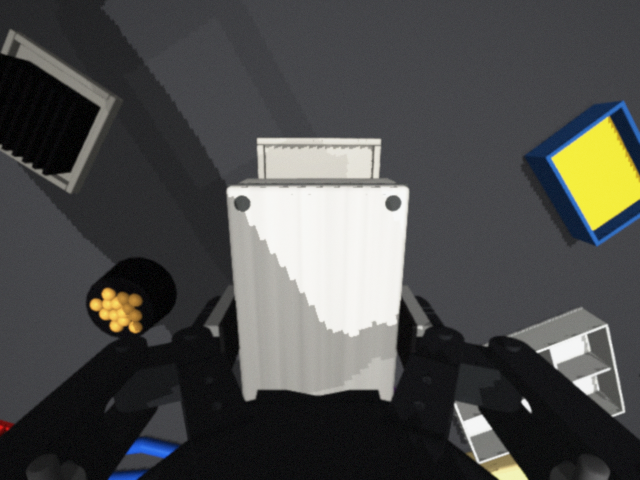

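The enclosure at (318,290) is parallel to the large tray, whose far rim is at (318,142). The two views put the tray centre at about (605.3,216). Lowering.

Emit:
step_arm(
  plan=[
    [[-0.015, 0.018, -0.05], [0, 0, 0], 0.2],
    [[-0.015, 0.018, -0.15], [0, 0, 0], 0.2],
    [[0, 0, -0.25], [0, 0, 0], 0.2],
    [[0, 0, -0.3], [0, 0, 0], 0.2],
    [[0, 0, -0.25], [0, 0, 0], 0.2],
    [[0, 0, -0.15], [0, 0, 0], 0.2],
    [[0, 0, -0.08], [0, 0, 0], 0.2],
    [[0, 0, -0.03], [0, 0, 0], 0.2],
  ],
)

```text
time: 36.68
tcp_pos: [0.604, 0.2162, 0.0322]
orientation: [-3.14, -0.002, 2.865]
contact_force: [0.4, -0.0, -3.7]
grip_width: 0.756
gripper_force: 83.7
```

Emit:
step_arm(
  plan=[
    [[0, 0, 0], [0, 0, 0], 0.2],
    [[0, 0, 0], [0, 0, 0], 0.2],
    [[0, 0, 0], [0, 0, 0], 0.2],
    [[0, 0, 0], [0, 0, 0], 0.2],
    [[0, 0, 0], [0, 0, 0], 0.2],
    [[0, 0, 0], [0, 0, 0], 0.2],
    [[0, 0, 0], [0, 0, 0], 0.2],
    [[0, 0, 0], [0, 0, 0], 0.2],
  ],
)

```text
time: 37.35
tcp_pos: [0.6052, 0.2163, 0.0342]
orientation: [3.141, 0.0, 2.865]
contact_force: [-0.5, -0.2, -3.5]
grip_width: 0.752
gripper_force: 83.7
```

Emit:
step_arm(
  plan=[
    [[0, 0, -0.03], [0, 0, 0], 0.2],
    [[0, 0, -0.04], [0, 0, 0], 0.2],
    [[0, 0, -0.03], [0, 0, 0], 0.2],
    [[0, 0, -0.02], [0, 0, 0], 0.2],
    [[0, 0, -0.01], [0, 0, 0], 0.2],
    [[0, 0, 0], [0, 0, 0], 0.2],
    [[0, 0, 0], [0, 0, 0], 0.2],
    [[0, 0, 0], [0, 0, 0], 0.2],
  ],
)

```text
time: 38.02
tcp_pos: [0.6052, 0.2163, 0.0237]
orientation: [3.142, 0.0, 2.865]
contact_force: [-0.1, -0.5, -2.9]
grip_width: 0.754
gripper_force: 83.7
```

Emit:
step_arm(
  plan=[
    [[0, 0, -0.01], [0, 0, 0], 0.2],
    [[0, 0, 0], [0, 0, 0], 0.2],
    [[0, 0, 0], [0, 0, 0], 0.2],
    [[0, 0, 0], [0, 0, 0], 0.2],
    [[0, 0, 0], [0, 0, 0], 0.2],
    [[0, 0, 0], [0, 0, 0], 0.2],
    [[0, 0, 0], [0, 0, 0], 0.2],
    [[0, 0, 0], [0, 0, 0], 0.2],
  ],
)

```text
time: 38.68
tcp_pos: [0.6051, 0.2163, 0.0228]
orientation: [3.142, 0.0, 2.865]
contact_force: [0.2, 0.4, -3.3]
grip_width: 0.752
gripper_force: 83.7
```

Emit:
step_arm(
  plan=[
    [[0, 0, -0.01], [0, 0, 0], 0.2],
    [[0, 0, 0], [0, 0, 0], 0.2],
    [[0, 0, 0], [0, 0, 0], 0.2],
    [[0, 0, 0], [0, 0, 0], 0.2],
    [[0, 0, 0], [0, 0, 0], 0.2],
    [[0, 0, 0], [0, 0, 0], 0.2],
    [[0, 0, 0], [0, 0, 0], 0.2],
    [[0, 0, 0], [0, 0, 0], 0.2],
  ],
)

```text
time: 39.35
tcp_pos: [0.6051, 0.2163, 0.022]
orientation: [-3.142, 0.0, 2.865]
contact_force: [0.8, -0.1, -4.3]
grip_width: 0.754
gripper_force: 83.7
```

Emit:
step_arm(
  plan=[
    [[0, 0, -0.01], [0, 0, 0], 0.2],
    [[0, 0, 0], [0, 0, 0], 0.2],
    [[0, 0, 0], [0, 0, 0], 0.2],
    [[0, 0, 0], [0, 0, 0], 0.2],
    [[0, 0, 0], [0, 0, 0], 0.2],
    [[0, 0, 0], [0, 0, 0], 0.2],
    [[0, 0, 0], [0, 0, 0], 0.2],
    [[0, 0, 0], [0, 0, 0], 0.2],
  ],
)

```text
time: 40.02
tcp_pos: [0.6053, 0.2164, 0.0215]
orientation: [3.141, 0.0, 2.865]
contact_force: [-1.5, -0.2, 1.2]
grip_width: 0.755
gripper_force: 84.1
```

Contact made. I'll press a hair more, then release and rise.

Emit:
step_arm(
  plan=[
    [[0, 0, -0.005], [0, 0, 0], 0.2],
    [[0, 0, 0], [0, 0, 0], 0.2],
    [[0, 0, 0], [0, 0, 0], 0.6],
    [[0, 0, 0], [0, 0, 0], 0.7],
    [[0, 0, 0], [0, 0, 0], 0.8],
    [[0, 0, 0], [0, 0, 0], 1],
    [[0, 0, 0], [0, 0, 0], 1],
    [[0, 0, 0.1], [0, 0, 0], 1],
  ],
)

```text
time: 40.68
tcp_pos: [0.6037, 0.2159, 0.0272]
orientation: [-3.14, -0.003, 2.865]
contact_force: [-0.2, -0.5, -0.5]
grip_width: 0.998
gripper_force: 0.0
```

Emit:
step_arm(
  plan=[
    [[0, 0, 0.2], [0, 0, 0], 1],
    [[0, 0, 0.4], [0, 0, 0], 1],
    [[0, 0, 0.4], [0, 0, 0], 1],
    [[0, 0, 0.4], [0, 0, 0], 1],
    [[0, 0, 0.4], [0, 0, 0], 1],
    [[0, 0, 0.3], [0, 0, 0], 1],
    [[0, 0, 0.2], [0, 0, 0], 1],
    [[0, 0, 0], [0, 0, 0], 1],
  ],
)

```text
time: 41.35
tcp_pos: [0.6077, 0.217, 0.2191]
orientation: [3.137, 0.008, 2.865]
contact_force: [0.5, 0.4, 0.7]
grip_width: 0.996
gripper_force: 0.0
```

Emit:
step_arm(
  plan=[
    [[0.05, -0.1, 0.1], [0, 0, 0], 1],
    [[0.1, -0.2, 0.1], [0, 0, 0], 1],
    [[0.1, -0.25, 0], [0, 0, 0], 1],
    [[0.1, -0.25, 0], [0, 0, 0], 1],
    [[0.1, -0.2, 0], [0, 0, 0], 1],
    [[0, 0, 0], [0, 0, 0], 1],
    [[0, 0, 0], [0, 0, 0], 1],
    [[0, 0, 0], [0, 0, 0], 1],
  ],
)

```text
time: 42.02
tcp_pos: [0.6404, 0.1363, 0.2275]
orientation: [-3.141, -0.002, 2.865]
contact_force: [0.3, 1.5, 0.5]
grip_width: 0.999
gripper_force: 0.0
```

Run:
```python
from h import *
st()
p,P=cloud("wrist");z=P[...,2];cv2.imwrite("pics/w13.png",p)
rect(P,(z>.028)&(z<.038)&near(P,.605,.216,.08),"encl")
cz=P[near(P,.605,.216,.03)];print(np.nanpercentile(cz[:,2],[5,50,95]))
for n,x,y,r in(("trafo",.437,-.278,.016),("heats",.467,.043,.03),("relay",.42,.354,.01)):
    A=P[near(P,x,y,r)]
    if len(A)>20: A=A[A[:,2]>np.percentile(A[:,2],30)]; print(n,len(A),np.percentile(A[:,2],[5,50,95]).round(4),"slope",np.linalg.lstsq(np.c_[A[:,:2],np.ones(len(A))],A[:,2],rcond=None)[0][:2].round(3))
P2=cloud("top")[1];z=P2[...,2]
rect(P2,(z>.03)&near(P2,.439,-.103,.05),"reel");rect(P2,(z>.015)&near(P2,.616,.05,.05),"cleaner")
```

```text
t 42.02 tcp [640.4 136.3 227.5] ypr [-1.7997e+02 -1.4000e-01  1.6414e+02] F [0.3 1.5 0.5] w 84.9 gf 0.0
encl c 605.5 217.5 wh 112.3 66.8 ang -15.6 z [0.0321 0.0334 0.0347]
[0.03225325 0.03346696 0.03466009]
heats 2632 [0.0246 0.0288 0.0305] slope [0.004 0.003]
reel c 438.8 -102.7 wh 59.5 58.0 ang 0.1 z [0.0389 0.0424 0.0458]
cleaner c 614.1 85.9 wh 87.7 27.5 ang 1.8 z [0.5452 0.5968 0.6062]
```

View pics/w13.png

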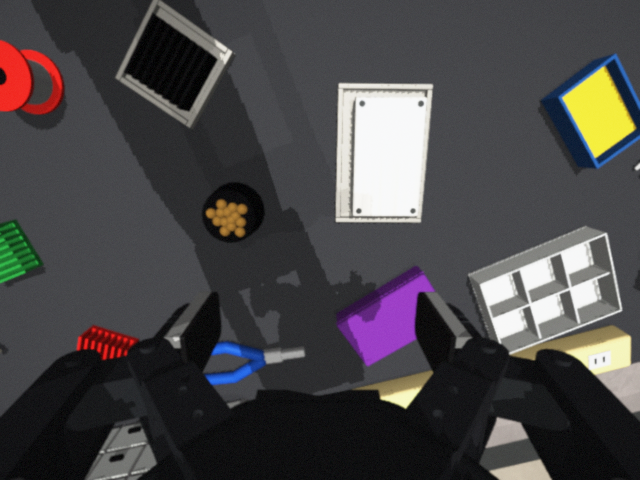

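The enclosure lies in the large tray at (390,155) with its top at 33 mm (3 + 30). The heatsink is in the square tray at (175,65), flat at 29 mm. The reel hasn't moved and the cleaner is still standing. Handing in.

Run:
```python
from h import *
P=cloud("scene")[1]
for n,x,y,r in(("trafo",.4375,-.278,.014),("relay",.42,.354,.009)):
    z=P[near(P,x,y,r)][:,2];print(n,np.percentile(z,[5,50,95]).round(4))
print(robot.hand_in())
```

```text
trafo [0.0261 0.029  0.0315]Traceback (most recent call last):
  File "<stdin>", line 4, in <module>
    return _quantile_unchecked(
        a, q, axis, out, overwrite_input, method, keepdims, weights)
    return _ureduce(a,
                    func=_quantile_ureduce_func,
    ...<5 lines>...
                    overwrite_input=overwrite_input,
                    method=method)
    r = func(a, **kwargs)
    result = _quantile(arr,
                       quantiles=q,
    ...<2 lines>...
                       out=out,
                       weights=wgt)
    slices_having_nans = np.isnan(arr[-1, ...])
                                  ~~~^^^^^^^^^
IndexError: index -1 is out of bounds for axis 0 with size 0
```

The transformer's top is at 29 mm. The arm hides the relay from this camera, but I already confirmed it flat at 27 mm after release.

```bash
python3 -c "
from rig import robot
print(robot.hand_in())"
```

```text
the job is handed in; nothing more can be done
None
```

The job is handed in at about 42 s: relay, transformer, heatsink and enclosure were unstacked in that order and each measured flat in its own tray, the reel hasn't moved, and the cleaner was still standing in the last image, though my re-measurement of its position failed.

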